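# Nest the housing and stand the latch plate in it

## Robot

A 6-joint arm with a two-finger parallel gripper is mounted at the origin on the work surface. World frame = base frame: x ahead of the robot, y to its left, z up, the work surface at z = 0. Lengths are in m, angles in rad, forces in N, time in s.
With the tool pointing down it reaches from about 0.35 to 0.95 m from the base axis. Payload 17.4 kg.
Tool frame: the origin (TCP) lies on the centre line of the jaws, within the pads' length; the fingertips stand 22 mm ahead of it and the grasp point (between the pads) lies 3 mm ahead of it; z points along the fingers, y is the line along which they close (so a half turn about z gives the same grasp; the last joint's range is limited). The gripper opens to 93 mm and grips with 3 to 60 N. Pads are 15 mm wide; open, the fingers measure 128 mm over their backs; the gripper's body (75 mm by 188 mm) begins 65 mm behind the grasp point.
Start: joints at [1.208, 0.116, 1.442, -0, 1.584, -0.038], TCP at [0.215, 0.64, 0.241] pointing down, gripper open.
Joint ranges: [-2.83, 2.83], [-0.83, 2.19], [0.07, 2.5], [-1.14, 4.28], [0.01, 3], [-2.97, 2.97]. Speed limits (rad/s): [1.89, 1.89, 2.22, 3.14, 3.14, 3.14].

## Interface

Orientations are given as a unit quaternion [x, y, z, w].
In Python, from plant import robot, imaging gives the robot as it stands.
- The arm moves only by the tool carry_out, never from a script. Its argument "rows" is one flat list of numbers, 7 for each row, row after row: the opening, from 0 (shut) to 1 (fully open), then the shift along the tool's x, y, z scaled (see below), then the turn, a rotation vector about the tool's x, y, z scaled (see below). A call has exactly 10 rows; each row shifts and turns the commanded pose from where the row before left it, along the tool's axes as they then stand; what a row does not reach is not made up. The controller multiplies each number of a shift by 0.02 m and each number of a turn by 6 degrees. A row lasts 1/12 s, in which the tool goes at most 41.7 mm and 7.16 degrees, less where a joint would pass 70% of its speed; a pose out of reach is approached as far as the arm can. A call with a number of a shift or a turn outside -1 to 1 is refused whole. A call with a gripper value outside its range is refused whole. The fingers move at their own pace and stop on an object; the grip force is fixed at half the most. Time passes only in rows, so rows that do not move let the fingers close, or fill a call up. It gives the time, the measured TCP pose, the force, the opening and the grip force at its end, in the units of the state.
- robot.read_state(): the state, without advancing time (a new reading comes with each control period).
- imaging.get_image(name): name is "side" or "top" or "wrist"; returns the picture (400x640x3 uint8, blue, green, red); there is no depth.
- imaging.camera_info(name): a dict with "fx", "fy", "cx", "cy" (pixels), "pose" (4x4, takes a point from camera to world coordinates); the wrist camera has in their place "mount" (4x4, takes a point from camera to tool coordinates, whose origin is the TCP and whose axes are the flange's). Camera axes: x right, y up, looking along -z (the intrinsics and any distortion apply to the point x, -y, -z); pixel columns grow to the right and rows downward; lengths in m; the calibration is good to about 2 mm. The wrist camera is an equidistant fisheye: a pixel r from the principal point sees the ray r / f radians off the axis. A picture is of the moment at which its call begins: read the wrist's pose just before it. camera_info takes no time and is no camera call.
- robot.job_done(): hands the job in; it is judged then, once.
The state is a dict: "clock": time; "q": joint angles; "dq": joint speeds; "joint_torque": joint torques, N m; "tcp_pos": TCP position; "eef_rot": TCP orientation; "contact_force": force on the tool from outside, world axes, zero at the start; "wrist_torque": the same for the moment, N m; "gripper_width": finger opening in m; "grip_force": force on a finger pad.
Only numpy, scipy, OpenCV 4.12 (cv2) and the standard library are available. Lean on these libraries where they do the work, as an engineer would, in place of code of your own. Each camera call takes 0.05 s, during which the arm holds its last target. There are 200 camera calls.

## Task

Seat the loose blue-grey housing flat and square in the aluminium nest, either way round. Then take the wide steel latch plate from the leaning rack and stand it upright in the housing's slot, pressing it down against the stiff ejector bar until it is fully home, without ramming it. Leave the other two plates in the rack, do not disturb the loose items on the bench, and let go of everything.

Things in the scene. Friction and masses are not known exactly. Their poses are not given: they have to be found in the camera images.
- housing: loose rectangular block, blue-grey painted, 100 (x) x 60 (y) x 45 (z) mm, about 0.45 kg; origin at the centre of its underside, z up. In its top face are a slot across its width and, towards the other end, a blind square well 17.6 mm wide that stays empty. Finished look-alike units (with plates already in) stand fixed along the far edge of the table: they are not this one
- slot (a point): centre of the mouth of the housing's slot, on its top face, 18 mm from the centre along the housing's +x, axes as the housing's. The slot measures 7.6 mm along x and 47.6 mm along y. An ejector bar fills its lower part: its top lies 13 mm below the mouth at first
- ejector (a joint): travel of the ejector bar in the slot, in m: 0 = up (13 mm below the mouth), 0.010 = pressed fully down (23 mm below the mouth, plate home). It moves stiffly (about 8 N) and stays where it is left; the plate does not sink by its own weight
- nest: aluminium fixture block fixed to the bench, 146 (x) x 106 (y) x 24 (z) mm, origin at the centre of its underside. In its top is a rectangular pocket 103 (x) x 63 (y) mm, 14 mm deep, with a small chamfer round the mouth
- pocket (a point): centre of the nest's pocket floor, 10 mm above the bench, axes as the nest's; the housing's underside centre belongs here, its length along the nest's x
- plate: the wide latch plate: bare steel, 6 (x, thickness) x 46 (y, width) x 90 (z, length) mm, 0.15 kg; origin at the centre of its foot (lower short edge), z along its length to the top, x normal to its faces. It starts in one of the rack's slots, lower 24 mm hidden, its top leaning 35 to 39 degrees from vertical towards the robot (rack yaw aside)
- narrow_a: one of two narrow plates like the latch plate but only 30 mm wide (6 x 30 x 90 mm), in the same rack; stays there. Origin and axes as for the latch plate
- narrow_b: the other narrow plate, 6 x 30 x 90 mm; stays in the rack
- rack: fixed leaning rack: black bar 44 x 225 x 30 mm tipped back by 35 degrees on an aluminium foot, with three slots 75 mm apart along its y (at y = -75, 0, +75 mm), each 7.6 mm by 47.6 mm and 24 mm deep. The bar's top face is square to the plates; which slot holds the wide plate varies. Origin at the centre of the underside on the bench
- scanner: black barcode scanner lying on the bench, about 190 x 62 x 35 mm, a bystander
- screwdriver: screwdriver lying on the bench, a bystander
- slug: brass cylinder, 28 mm diameter, 22 mm tall, standing on the bench, a bystander
- roller: steel cylinder, 24 mm diameter, 30 mm tall, standing on the bench, a bystander
Things that resemble listed ones, but are neither listed nor needed, are in the scene too. Leave any black, turquoise or yellow look-alike of the plate alone.

How it is judged:
By the outcome, as a careful person would: the job done as asked, in the order asked, and still so for the second after the job is handed in, with the robot touching nothing.
It also fails if it takes over 61 s, if anything falls off the work surface, if the arm or the gripper's body presses on something with over 40 N, if the wrist force passes 120 N, or if a joint passes its speed limit or range.

## Working session

There is one attempt and no reset: what is moved stays moved. The work goes in short steps, Python scripts to look and compute and a tool call to move; the robot and the scene stay as the last step left them, time stands still between calls to the robot, and variables do not carry over. Pictures are saved under pics/ and viewed, at most 10 in all, crops included, and the job is handed in when it is done.

Besides the shell and the picture viewer there is one more tool, called by a JSON object that holds its "op" and its "data", one argument or row to a line. carry_out: Moves the arm, as the interface text tells. Shifts and turns lie within -1 to 1; 1 stands for 0.02 m of shift or 6 degrees of turn. Its arguments: {"type":"object","properties":{"rows":{"type":"array","items":{"type":"number"}}},"required":["rows"]}

```bash
ls; mkdir -p pics; python3 - <<'E'
from plant import robot, imaging
import cv2
print(robot.read_state())
for n in ["side","top","wrist"]:
    print(n,imaging.camera_info(n)); cv2.imwrite(f"pics/{n}0.png",imaging.get_image(n))
E
```

```text
pics
{'clock': 0.0, 'q': array([ 1.20817958e+00,  1.16246431e-01,  1.44202111e+00, -6.32764399e-06,
        1.58402218e+00, -3.77942177e-02]), 'dq': array([ 0.00122754, -0.00051922,  0.0004422 , -0.00158566,  0.00201827,
        0.00059668]), 'joint_torque': array([ 2.58671064e-01, -7.06835532e+01, -6.12059426e+01,  7.80513883e-02,
        2.19610176e-02, -5.97651456e-05]), 'tcp_pos': array([0.21538225, 0.63958408, 0.24021834]), 'eef_rot': array([ 1.61698236e-01,  9.86840189e-01, -3.42197393e-04, -6.62120157e-05]), 'contact_force': array([-0.39169284, -0.92840041, -0.89069542]), 'wrist_torque': array([0.04513126, 0.0105916 , 0.02598307]), 'grip_force': 0.0, 'gripper_width': 0.09298763666599218}
side {'fx': 478.84940427260005, 'fy': 478.84940427260005, 'cx': 319.8236835613665, 'cy': 200.09646006422813, 'pose': array([[-0.9934645 ,  0.06840886, -0.0913702 ,  0.49217188],
       [-0.11397701, -0.63752075,  0.76195573,  0.87498237],
       [-0.00612588,  0.76739007,  0.64115127,  0.79356334],
       [ 0.        ,  0.        ,  0.        ,  1.        ]])}
top {'fx': 374.09755106556133, 'fy': 374.09755106556133, 'cx': 318.86085062996375, 'cy': 202.24826168045075, 'pose': array([[-0.00513407,  0.99419568, -0.10746442,  0.46181086],
       [-0.99989691, -0.00366279,  0.01388377,  0.05901601],
       [ 0.01340956,  0.10752462,  0.99411199,  1.00566091],
       [ 0.        ,  0.        ,  0.        ,  1.        ]])}
wrist {'fx': 309.70691628693146, 'fy': 309.70691628693146, 'cx': 319.6798155460926, 'cy': 199.26689866295615, 'mount': array([[-4.49275302e-04,  9.54921225e-01,  2.96858977e-01,
         8.48414785e-02],
       [ 9.99999878e-01,  3.68262589e-04,  3.28821064e-04,
        -3.50695693e-04],
       [ 2.04676158e-04,  2.96859088e-01, -9.54921274e-01,
        -1.43846009e-01],
       [ 0.00000000e+00,  0.00000000e+00,  0.00000000e+00,
         1.00000000e+00]])}
```

View pics/top0.png

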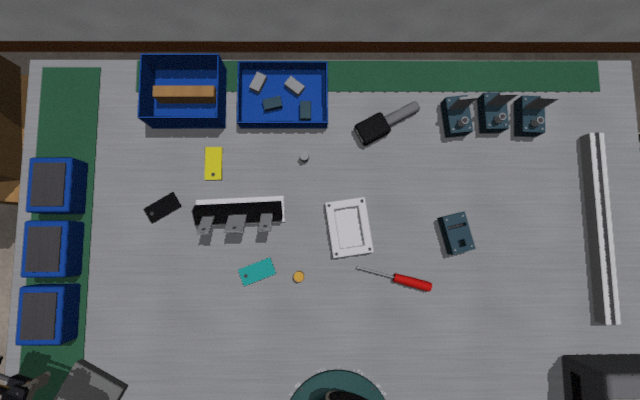

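View pics/side0.png

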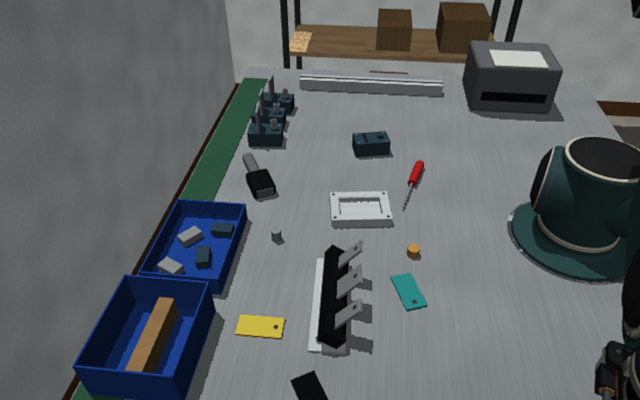

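The top view shows the housing at (456,232), with its slot near (455,226) and well near (462,243). The nest is at (349,228). The rack is at (238,215), and its middle plate at (235,225) looks widest. The side view agrees, with the nest at (362,209), housing at (371,143), and plates at (350,255), (348,280) and (348,308).

```bash
cat > h.py <<'E'
import numpy as np, cv2
from scipy.spatial.transform import Rotation as R
from plant import robot, imaging
def campose(n,st=None):
    i=imaging.camera_info(n)
    if n!="wrist": return i,i["pose"]
    T=np.eye(4);T[:3,:3]=R.from_quat(st["eef_rot"]).as_matrix();T[:3,3]=st["tcp_pos"]
    return i,T@i["mount"]
def rays(n,px,st=None):
    i,P=campose(n,st); px=np.atleast_2d(px).astype(float)
    u=(px[:,0]-i["cx"])/i["fx"]; v=(px[:,1]-i["cy"])/i["fy"]
    if n=="wrist":
        r=np.hypot(u,v)+1e-12; d=np.c_[np.sin(r)*u/r,-np.sin(r)*v/r,-np.cos(r)]
    else: d=np.c_[u,-v,-np.ones(len(u))]
    return P[:3,3], d@P[:3,:3].T
def onz(n,px,z,st=None):
    o,d=rays(n,px,st); return o+d*((z-o[2])/d[:,2])[:,None]
def proj(n,X,st=None):
    i,P=campose(n,st); c=(np.atleast_2d(X)-P[:3,3])@P[:3,:3]
    x,y,z=c[:,0],-c[:,1],-c[:,2]
    if n=="wrist":
        rr=np.hypot(x,y)+1e-12; k=np.arctan2(rr,z)/rr
    else: k=1/z
    return np.c_[i["cx"]+i["fx"]*x*k, i["cy"]+i["fy"]*y*k]
def shot(n,name):
    st=robot.read_state(); im=imaging.get_image(n); cv2.imwrite(f"pics/{name}.png",im)
    np.save(f"pics/{name}.npy",np.r_[st["tcp_pos"],st["eef_rot"]]); return st,im
def load(name):
    a=np.load(f"pics/{name}.npy"); return dict(tcp_pos=a[:3],eef_rot=a[3:]),cv2.imread(f"pics/{name}.png")
def rot(zdir,ydir):
    "tool rotation from approach dir z and closing dir y"
    z=np.array(zdir,float);z/=np.linalg.norm(z);y=np.array(ydir,float);y-=z*(y@z);y/=np.linalg.norm(y)
    return R.from_matrix(np.c_[np.cross(y,z),y,z])
def need(p,rt=None,p0=None,r0=None):
    "shift in tool axes (units of .02m) & rotvec (units of 6deg) to reach p, rt. shift expressed in start axes and in final axes"
    st=robot.read_state(); p0=st["tcp_pos"] if p0 is None else p0; r0=R.from_quat(st["eef_rot"]) if r0 is None else r0
    rt=rt or r0
    d=np.array(p)-p0
    rv=(r0.inv()*rt).as_rotvec(degrees=True)/6
    print("shift start-axes",np.round(r0.inv().apply(d)/.02,2),"final-axes",np.round(rt.inv().apply(d)/.02,2),"turn",np.round(rv,2))
def stt():
    s=robot.read_state(); print("t",round(s["clock"],2),"p",np.round(s["tcp_pos"],4),"q",np.round(s["q"],2),"F",np.round(s["contact_force"],1),"w",round(s["gripper_width"],4),"g",round(s["grip_force"],1), "R\n",np.round(R.from_quat(s["eef_rot"]).as_matrix(),3)); return s
E
python3 - <<'E'
from h import *
im=cv2.imread("pics/top0.png")
for nm,px,z in [("housing",(456,232),.045),("nest",(349,228),.024),("rackbar",(238,213),.04),("p1",(264,220),.08),("p2",(236,222),.08),("p3",(206,222),.08),("driver",(395,278),.01),("slug",(298,277),.02),("roller",(304,158),.03)]:
    print(nm,np.round(onz("top",px,z)[0],3))
o=robot.read_state()
need([.42,-.25,.25],rot([0,0,-1],[1,0,0]))
need([.42,-.25,.25],rot([0,0,-1],[0,1,0]))
E
python3 -c "
import cv2
im=cv2.imread('pics/top0.png')[180:290,180:490]
cv2.imwrite('pics/c1.png',cv2.resize(im,None,fx=2.58,fy=2.58,interpolation=cv2.INTER_CUBIC))"
```

```text
housing [ 0.487 -0.307  0.045]
nest [ 0.5   -0.033  0.024]
rackbar [0.539 0.254 0.04 ]
p1 [0.518 0.182 0.08 ]
p2 [0.514 0.251 0.08 ]
p3 [0.514 0.325 0.08 ]
driver [ 0.369 -0.154  0.01 ]
slug [0.374 0.1   0.02 ]
roller [0.686 0.084 0.03 ]
shift start-axes [-23.89 -38.89  -0.46] final-axes [-44.48  10.23  -0.48] turn [-0.   0.  11.9]
shift start-axes [-23.89 -38.89  -0.46] final-axes [-10.23 -44.48  -0.48] turn [-0.  -0.  -3.1]
```

View pics/c1.png

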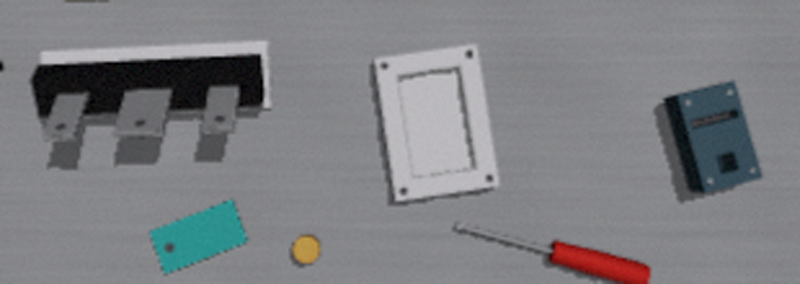

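The crop confirms that the middle plate is the wide one. The housing's slot end points away from the robot, with yaw about 15°, and the nest's yaw is about 8°.

{"op": "carry_out", "data": {
  "rows": [1, -0.5, -1, 0, 0, 0, -1, 1, -0.5, -1, 0, 0, 0, -1, 1, -0.5, -1, 0, 0, 0, -1, 1, -0.5, -1, 0, 0, 0, 0, 1, -0.5, -1, 0, 0, 0, 0, 1, -0.5, -1, 0, 0, 0, 0, 1, -0.5, -1, 0, 0, 0, 0, 1, -0.5, -1, 0, 0, 0, 0, 1, -0.5, -1, 0, 0, 0, 0, 1, -0.5, -1, 0, 0, 0, 0]
}}

```text
clock: 0.98
tcp_pos: [0.3003, 0.433, 0.2403]
eef_rot: [0.005, 1.0, -0.0, -0.0]
contact_force: [-0.3, 1.2, 0.2]
gripper_width: 0.093
grip_force: 0.0
```

{"op": "carry_out", "data": {
  "rows": [1, -0.5, -1, 0, 0, 0, 0, 1, -0.5, -1, 0, 0, 0, 0, 1, -0.5, -1, 0, 0, 0, 0, 1, -0.5, -1, 0, 0, 0, 0, 1, -0.5, -1, 0, 0, 0, 0, 1, -0.5, -1, 0, 0, 0, 0, 1, -0.5, -1, 0, 0, 0, 0, 1, -0.5, -1, 0, 0, 0, 0, 1, 0, 0, 0, 0, 0, 0, 1, 0, 0, 0, 0, 0, 0]
}}

```text
clock: 1.82
tcp_pos: [0.3786, 0.2726, 0.2405]
eef_rot: [0.006, 1.0, 0.0, -0.0]
contact_force: [-0.1, -0.5, -0.2]
gripper_width: 0.0928
grip_force: 0.0
```

```bash
python3 - <<'E'
from h import *
stt(); shot("wrist","w1")
E
```

```text
t 1.82 p [0.3786 0.2726 0.2405] q [ 0.57 -0.35  1.87  0.    1.62 -0.99] F [-0.1 -0.5 -0.2] w 0.0928 g 0.0 R
 [[-1.     0.013 -0.   ]
 [ 0.013  1.     0.   ]
 [ 0.     0.    -1.   ]]
```

View pics/w1.png

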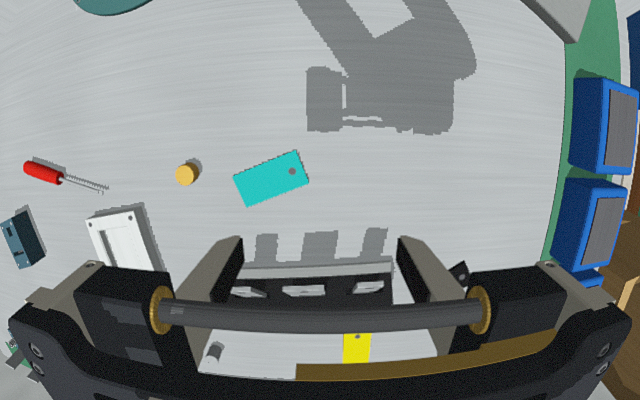

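The wrist view shows that the gripper hides the lower half of the image, so objects have to lie on the tool's +x side. The three plate tops are at (250,291), (303,291) and (370,287). I'll put the tool beyond each object and look back at it.

{"op": "carry_out", "data": {
  "rows": [1, -1, 0, -0.2, 0, 0, 0, 1, -1, 0, -0.2, 0, 0, 0, 1, -1, 0, -0.2, 0, 0, 0, 1, -1, 0, -0.2, 0, 0, 0, 1, -1, -0.2, -0.2, 0, 0, 0, 1, -1, -0.2, 0, 0, 0, 0, 1, -1, -0.2, 0, 0, 0, 0, 1, -1, -0.2, 0, 0, 0, 0, 1, -1, -0.2, 0, 0, 0, 0, 1, 0, 0, 0, 0, 0, 0]
}}

```text
clock: 2.7
tcp_pos: [0.56, 0.2517, 0.2595]
eef_rot: [0.005, 1.0, -0.0, -0.001]
contact_force: [0.1, -0.6, 0.1]
gripper_width: 0.0929
grip_force: 0.0
```

```bash
python3 - <<'E'
from h import *
stt(); shot("wrist","w2")
E
```

```text
t 2.7 p [0.56   0.2517 0.2595] q [ 0.38 -0.02  1.55 -0.    1.61 -1.18] F [ 0.1 -0.6  0.1] w 0.0929 g 0.0 R
 [[-1.     0.011 -0.001]
 [ 0.011  1.    -0.001]
 [ 0.001 -0.001 -1.   ]]
```

{"op": "carry_out", "data": {
  "rows": [1, 0, -1, 0, 0, 0, 0, 1, 0, -1, 0, 0, 0, 0, 1, 0, -1, 0, 0, 0, 0, 1, 0, -1, 0, 0, 0, 0, 1, 0, -1, 0, 0, 0, 0, 1, 0, -1, 0, 0, 0, 0, 1, 0, -1, 0, 0, 0, 0, 1, 0, -1, 0, 0, 0, 0, 1, 0, -1, 0, 0, 0, 0, 1, 0, -1, 0, 0, 0, 0]
}}

```text
clock: 3.58
tcp_pos: [0.5552, 0.0517, 0.2607]
eef_rot: [0.005, 1.0, 0.0, 0.0]
contact_force: [1.3, 0.2, -0.3]
gripper_width: 0.093
grip_force: 0.0
```

{"op": "carry_out", "data": {
  "rows": [1, 0, -1, 0, 0, 0, 0, 1, 0, -1, 0, 0, 0, 0, 1, 0, -1, 0, 0, 0, 0, 1, 0, -1, 0, 0, 0, 0, 1, 0, -1, 0, 0, 0, 0, 1, 0, -1, 0, 0, 0, 0, 1, 0, -1, 0, 0, 0, 0, 1, 0, -1, 0, 0, 0, 0, 1, 0, -1, 0, 0, 0, 0, 1, 0, 0, 0, 0, 0, 0]
}}

```text
clock: 4.42
tcp_pos: [0.5537, -0.1299, 0.2605]
eef_rot: [0.006, 1.0, -0.0, -0.0]
contact_force: [-0.4, -0.1, 0.0]
gripper_width: 0.0931
grip_force: 0.0
```

```bash
python3 - <<'E'
from h import *
stt(); _,b=shot("wrist","w3")
a=cv2.imread("pics/w2.png"); 
o=np.vstack([a[60:330],b[60:330]]); cv2.imwrite("pics/v23.png",o)
E
```

```text
t 4.42 p [ 0.5537 -0.1299  0.2605] q [-0.27 -0.12  1.65 -0.    1.62 -1.83] F [-0.4 -0.1  0. ] w 0.0931 g 0.0 R
 [[-1.     0.011 -0.   ]
 [ 0.011  1.    -0.   ]
 [ 0.    -0.    -1.   ]]
```

View pics/v23.png

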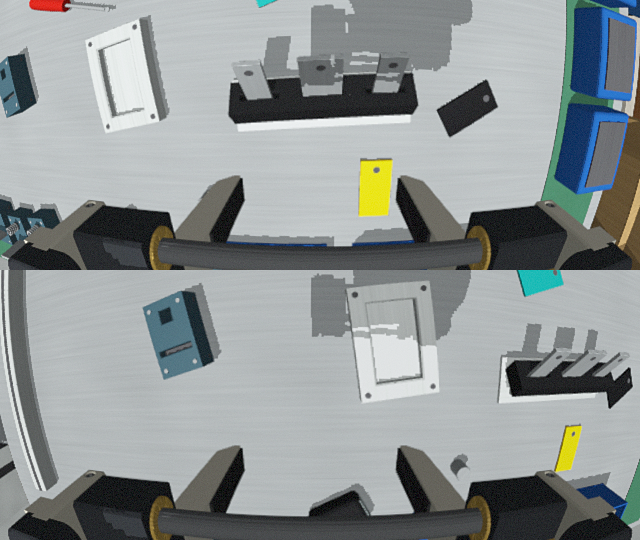

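In the w2 half, the wide plate is the middle one, with its top at (322,58) in the crop. In the w3 half, the housing top face is at (170,335) with slot (176,349) and well (167,316). The nest's screw holes are near (364,296), (426,288), (432,386) and (366,395).

```bash
cat > det.py <<'E'
from h import *
def blob(g,c,r=9,dark=True):
    "sub-pixel centroid of the dark/bright blob near c"
    x,y=map(int,c); w=g[y-r:y+r+1,x-r:x+r+1].astype(float); 
    if not dark: w=255-w
    med=np.median(w); lo=w.min(); m=(w<(med+lo)/2).astype(np.uint8)
    n,l,s,ce=cv2.connectedComponentsWithStats(m)
    k=1+np.argmin(np.hypot(*(ce[1:]-r).T)+ (s[1:,4]<4)*50); wt=np.where(l==k,med-w,0)
    ys,xs=np.mgrid[:w.shape[0],:w.shape[1]]
    return np.array([x-r+(xs*wt).sum()/wt.sum(), y-r+(ys*wt).sum()/wt.sum()]), s[k,4]
E
python3 - <<'E'
from det import *
st,im=load("w3"); g=cv2.cvtColor(im,cv2.COLOR_BGR2GRAY)
P=[blob(g,c,6)[0] for c in [(364,86),(426,78),(432,176),(366,185)]]
N=onz("wrist",P,.024,st); print("holes",np.round(P,1).tolist(),np.round(N,4))
c=N.mean(0); v=(N[0]-N[3]+N[1]-N[2])[:2]; print("nest c",c,"yaw",np.degrees(np.arctan2(-v[1],-v[0])),[np.linalg.norm(N[i]-N[i-1]) for i in range(4)])
st2,im2=load("w2"); g2=cv2.cvtColor(im2,cv2.COLOR_BGR2GRAY)
# housing top face mask
hsv=cv2.cvtColor(im,cv2.COLOR_BGR2HSV); roi=np.zeros(g.shape,bool); roi[60:185,125:235]=1
print("hsv top",hsv[130,160],hsv[110,185],"side",hsv[120,205])
for t in (70,80,90):
    m=((hsv[...,1]>60)&(g>t)&roi).astype(np.uint8); m=cv2.morphologyEx(m,cv2.MORPH_CLOSE,np.ones((3,3)))
    cn=max(cv2.findContours(m,0,2)[0],key=cv2.contourArea)[:,0]
    W=onz("wrist",cn,.045,st)[:,:2]*1000; print(t,cv2.minAreaRect(cv2.convexHull(W.astype(np.float32))))
S=[blob(g,c,12)[0] for c in [(176,139),(167,106)]]; print(S); W=onz("wrist",S,.045,st); print("slot,well",np.round(W,4)); d=(W[0]-W[1]); print(np.linalg.norm(d),np.degrees(np.arctan2(d[1],d[0])))
B=[blob(g,c,5,False)[0] for c in [(151,97),(183,88),(166,161),(200,152)]]
print(B); print(np.round(onz("wrist",B,.045,st),4))
cv2.imwrite("pics/c4.png",np.hstack([cv2.resize(im[70:190,130:240],None,fx=3.5,fy=4,interpolation=2)[:480,:385],cv2.resize(im2[90:200,220:430],None,fx=1.9,fy=4,interpolation=2)[:480]if 0 else cv2.resize(im2[90:200,225:425],(400,480))]) if 0 else cv2.resize(im2[100:195,220:430],None,fx=3.6,fy=3.6,interpolation=2))
E
```

```text
holes [[367.8, 91.9], [423.1, 77.6], [432.6, 176.0], [367.8, 185.1]] [[ 4.512e-01 -7.010e-02  2.400e-02]
 [ 4.298e-01  5.000e-04  2.400e-02]
 [ 5.566e-01  1.880e-02  2.400e-02]
 [ 5.687e-01 -6.850e-02  2.400e-02]]
nest c [ 0.50157472 -0.02982928  0.024     ] yaw 4.648081022799279 [np.float64(0.11751663922204887), np.float64(0.0738315038654511), np.float64(0.12816668001587722), np.float64(0.08812111405442813)]
hsv top [100  88 136] [ 98  90 127] side [ 73  18 101]
70 ((482.02020263671875, -313.8921813964844), (98.76446533203125, 59.83207321166992), 13.632219314575195)
80 ((482.0611572265625, -314.06103515625), (98.76446533203125, 59.48457717895508), 13.632219314575195)
90 ((482.083251953125, -314.1521911621094), (98.76446533203125, 59.29701232910156), 13.632219314575195)
[array([169.08286334, 141.80563991]), array([165.13657517, 105.51790293])]
slot,well [[ 0.5025 -0.3187  0.045 ]
 [ 0.4562 -0.3207  0.045 ]]
0.046350872703199514 2.4776397876369805
[array([148.31410256, 101.19391026]), array([178.20699708,  89.78862974]), array([165.59828142, 160.650913  ]), array([195.37420719, 150.78646934])]
[[ 0.4478 -0.3457  0.045 ]
 [ 0.4386 -0.3011  0.045 ]
 [ 0.5264 -0.3267  0.045 ]
 [ 0.5161 -0.2826  0.045 ]]
```

View pics/c4.png

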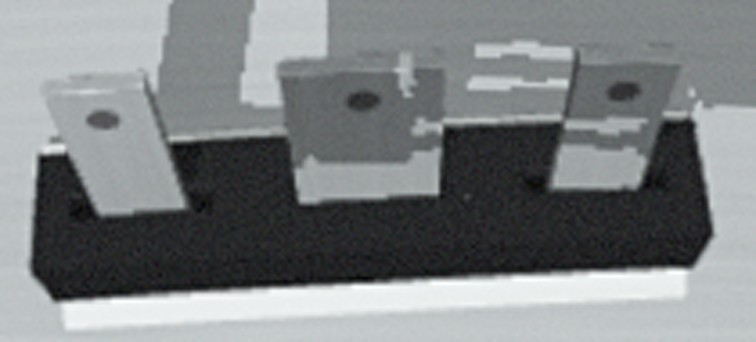

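```bash
python3 - <<'E'
from h import *
a=np.radians(13.6); need([.482,-.314,.15],rot([0,0,-1],[-np.sin(a),np.cos(a),0]))
st,_=load("w2")
f=lambda x,y:(220+x/3.6,100+y/3.6)
# rack bar: far bottom edge of foot (z~.006) gives yaw; PnP of plate upper face
for z in (.005,.012): 
    e=onz("wrist",[f(62,327),f(688,295)],z,st); d=e[1]-e[0]; print("foot",np.round(e,4),np.degrees(np.arctan2(-d[0],d[1])))
px=np.array([f(283,75),f(443,66),f(440,196),f(297,204)])
o,dr=rays("wrist",px,st); i,P=campose("wrist",st); c=dr@P[:3,:3]; uv=np.c_[c[:,0]/-c[:,2],-c[:,1]/-c[:,2]]
# face coords: u width, v down from top
obj=np.array([[-23,0,0],[23,0,0],[23,66,0],[-23,66,0]],float)/1000
ok,rs,ts,er=cv2.solvePnPGeneric(obj,uv,np.eye(3),None,flags=cv2.SOLVEPNP_IPPE)
for r,t,e in zip(rs,ts,er):
    M=cv2.Rodrigues(r)[0]; F=np.diag([1,-1,-1]); Rw=P[:3,:3]@F@M; tw=P[:3,:3]@F@t[:,0]+P[:3,3]
    print("top mid",np.round(tw,4),"width",np.round(Rw[:,0],3),"down",np.round(Rw[:,1],3),"tilt",np.degrees(np.arccos(-Rw[2,1])),e)
E
```

```text
shift start-axes [ 3.48 -9.31  5.52] final-axes [ 5.67 -8.17  5.52] turn [ 0.   -0.   -2.38]
foot [[0.5854 0.1385 0.005 ]
 [0.5753 0.3762 0.005 ]] 2.418804653818765
foot [[0.5835 0.1405 0.012 ]
 [0.5736 0.374  0.012 ]] 2.418804653818771
top mid [0.4888 0.2536 0.0885] width [-0.045  0.999 -0.011] down [ 0.679  0.022 -0.734] tilt 42.80819208107891 [0.00122028]
top mid [0.4907 0.2537 0.0403] width [-0.048  0.999  0.011] down [0.513 0.015 0.858] tilt 149.110815901832 [0.0064949]
```

{"op": "carry_out", "data": {
  "rows": [1, 0, 0, 1, 0, 0, -0.8, 1, 0, 0, 1, 0, 0, -0.8, 1, 0, 0, 1, 0, 0, -0.78, 1, 0.7, -1, 0.3, 0, 0, 0, 1, 0.7, -1, 0.3, 0, 0, 0, 1, 0.7, -1, 0.3, 0, 0, 0, 1, 0.7, -1, 0.3, 0, 0, 0, 1, 0.7, -1, 0.3, 0, 0, 0, 1, 0.7, -1, 0.3, 0, 0, 0, 1, 0.7, -1, 0.3, 0, 0, 0]
}}

```text
clock: 5.3
tcp_pos: [0.4919, -0.2871, 0.1585]
eef_rot: [-0.12, 0.993, 0.0, 0.0]
contact_force: [0.2, 0.3, 0.1]
gripper_width: 0.093
grip_force: 0.0
```

{"op": "carry_out", "data": {
  "rows": [1, 0.6, -0.8, 0, 0, 0, 0, 1, 0.2, -0.37, 0, 0, 0, 0, 1, 0, 0, 0.4, 0, 0, 0, 1, 0, 0, 0, 0, 0, 0, 1, 0, 0, 0, 0, 0, 0, 1, 0, 0, 0, 0, 0, 0, 1, 0, 0, 0, 0, 0, 0, 1, 0, 0, 0, 0, 0, 0, 1, 0, 0, 0, 0, 0, 0, 1, 0, 0, 0, 0, 0, 0]
}}

```text
clock: 6.13
tcp_pos: [0.482, -0.3142, 0.1508]
eef_rot: [-0.119, 0.993, -0.0, 0.0]
contact_force: [-0.1, 0.5, 0.5]
gripper_width: 0.0932
grip_force: 0.0
```

```bash
python3 - <<'E'
from h import *
stt(); a=np.radians(13.6); need([.482,-.314,.042],rot([0,0,-1],[-np.sin(a),np.cos(a),0]))
E
```

```text
t 6.13 p [ 0.482  -0.3142  0.1508] q [-0.62 -0.06  1.77  0.    1.43 -2.43] F [-0.1  0.5  0.5] w 0.0932 g 0.0 R
 [[-0.972 -0.237  0.   ]
 [-0.237  0.972 -0.   ]
 [-0.    -0.    -1.   ]]
shift start-axes [0.   0.01 5.44] final-axes [-0.    0.01  5.44] turn [-0.    0.    0.01]
```

{"op": "carry_out", "data": {
  "rows": [1, 0, 0, 1, 0, 0, 0, 1, 0, 0, 1, 0, 0, 0, 1, 0, 0, 1, 0, 0, 0, 1, 0, 0, 1, 0, 0, 0, 1, 0, 0, 0.9, 0, 0, 0, 1, 0, 0, 0.54, 0, 0, 0, 1, 0, 0, 0, 0, 0, 0, 0, 0, 0, 0, 0, 0, 0, 0, 0, 0, 0, 0, 0, 0, 0, 0, 0, 0, 0, 0, 0]
}}

```text
clock: 6.97
tcp_pos: [0.4825, -0.3147, 0.0432]
eef_rot: [-0.119, 0.993, -0.001, 0.001]
contact_force: [-0.2, -0.4, -0.3]
gripper_width: 0.0775
grip_force: 0.0
```

{"op": "carry_out", "data": {
  "rows": [0, 0, 0, 0, 0, 0, 0, 0, 0, 0, 0, 0, 0, 0, 0, 0, 0, 0, 0, 0, 0, 0, 0, 0, 0, 0, 0, 0, 0, 0, 0, 0, 0, 0, 0, 0, 0, 0, 0, 0, 0, 0, 0, 0, 0, 0, 0, 0, 0, 0, 0, 0, 0, 0, 0, 0, 0, 0, 0, 0, 0, 0, 0, 0, 0, 0, 0, 0, 0, 0]
}}

```text
clock: 7.8
tcp_pos: [0.4821, -0.3145, 0.0424]
eef_rot: [-0.119, 0.993, -0.0, 0.0]
contact_force: [-1.1, -0.8, 6.4]
gripper_width: 0.0597
grip_force: 30.0
```

```bash
python3 - <<'E'
from h import *
st=stt(); a=np.radians(7.9); 
rt=rot([0,0,-1],[-np.sin(a),np.cos(a),0]); need([.4995,-.0337,.10],rt)
need([.4995,-.0337,.10],rt,p0=st["tcp_pos"]+[0,0,.08])
E
```

```text
t 7.8 p [ 0.4821 -0.3145  0.0424] q [-0.62  0.03  1.87 -0.    1.25 -2.43] F [-1.1 -0.8  6.4] w 0.0597 g 30.0 R
 [[-0.972 -0.236  0.001]
 [-0.236  0.972 -0.001]
 [-0.    -0.001 -1.   ]]
shift start-axes [-4.16 13.44 -2.89] final-axes [-2.79 13.79 -2.88] turn [-0.01  0.    0.96]
shift start-axes [-4.16 13.44  1.11] final-axes [-2.79 13.79  1.12] turn [-0.01  0.    0.96]
```

{"op": "carry_out", "data": {
  "rows": [0, 0, 0, -0.6, 0, 0, 0, 0, 0, 0, -1, 0, 0, 0.48, 0, 0, 0, -1, 0, 0, 0.48, 0, -0.2, 0.9, -0.28, 0, 0, 0, 0, -0.2, 1, 0, 0, 0, 0, 0, -0.2, 1, 0, 0, 0, 0, 0, -0.2, 1, 0, 0, 0, 0, 0, -0.2, 1, 0, 0, 0, 0, 0, -0.2, 1, 0, 0, 0, 0, 0, -0.2, 1, 0, 0, 0, 0]
}}

```text
clock: 8.63
tcp_pos: [0.4903, -0.1727, 0.0997]
eef_rot: [-0.069, 0.998, 0.0, -0.0]
contact_force: [-0.5, 0.0, -4.7]
gripper_width: 0.0602
grip_force: 30.0
```

{"op": "carry_out", "data": {
  "rows": [0, -0.2, 1, 0, 0, 0, 0, 0, -0.2, 1, 0, 0, 0, 0, 0, -0.2, 1, 0, 0, 0, 0, 0, -0.2, 1, 0, 0, 0, 0, 0, -0.2, 1, 0, 0, 0, 0, 0, -0.2, 0.9, 0, 0, 0, 0, 0, -0.19, 0.7, 0, 0, 0, 0, 0, 0, 0.29, 0, 0, 0, 0, 0, 0, 0, 0, 0, 0, 0, 0, 0, 0, 0, 0, 0, 0]
}}

```text
clock: 9.47
tcp_pos: [0.499, -0.0337, 0.0996]
eef_rot: [-0.069, 0.998, -0.0, -0.0]
contact_force: [-0.2, -0.7, -4.9]
gripper_width: 0.06
grip_force: 30.0
```

```bash
python3 - <<'E'
from h import *
st=stt(); a=np.radians(7.9); 
rt=rot([0,0,-1],[-np.sin(a),np.cos(a),0]); need([.4995,-.0337,.0525],rt)
shot("wrist","w5");shot("top","t5"); shot("side","s5")
a=cv2.imread("pics/w5.png");b=cv2.imread("pics/s5.png")
cv2.imwrite("pics/v5.png",np.vstack([cv2.resize(a[130:380,200:440],(480,500))[:300],cv2.resize(b[130:280,260:500],(480,300))]))
E
```

```text
t 9.47 p [ 0.499  -0.0337  0.0996] q [-0.12 -0.2   1.98 -0.    1.36 -1.83] F [-0.2 -0.7 -4.9] w 0.06 g 30.0 R
 [[-0.99  -0.138 -0.   ]
 [-0.138  0.99  -0.   ]
 [ 0.    -0.    -1.   ]]
shift start-axes [-0.02 -0.    2.35] final-axes [-0.02 -0.    2.35] turn [-0.   -0.    0.01]
```

View pics/v5.png

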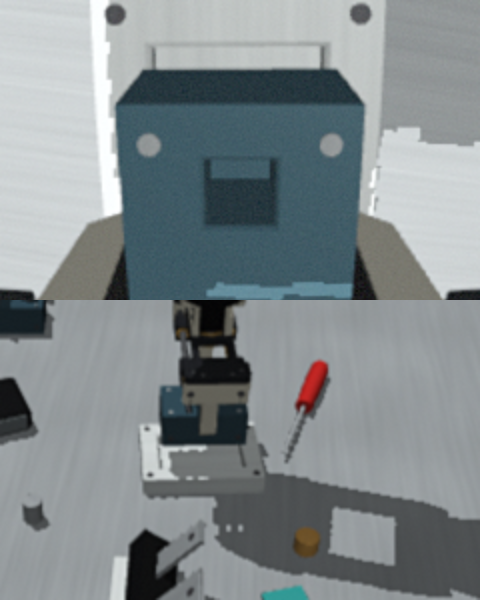

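The wrist half of this view shows the held housing above the pocket. Its dots are at (148,145) and (331,145), the pocket's near edge is at row 44, and the nest holes are at (115,14) and (360,13), nearly centred. I'll measure the residual using both sets in this same image.

```bash
python3 - <<'E'
from det import *
st,im=load("w5"); g=cv2.cvtColor(im,cv2.COLOR_BGR2GRAY)
ppx=lambda x,y:(200+x/2,130+y/2)
H=[blob(g,ppx(*c),8)[0] for c in [(115,14),(360,13)]]; D=[blob(g,ppx(*c),9,False)[0] for c in [(148,145),(331,145)]]
print(np.round(H,1),np.round(D,1))
Rt=R.from_quat(st["eef_rot"]); T=lambda X:np.round(Rt.inv().apply(X-st["tcp_pos"])*1000,1)
print("holes tool",T(onz("wrist",H,.024,st)),"world",np.round(onz("wrist",H,.024,st),4)); print("dots tool",T(onz("wrist",D,.1022,st)))
# pocket near edge at mouth z=.024 (zoom row 44)
print("edge",T(onz("wrist",[ppx(154,44),ppx(328,44)],.024,st)))
E
```

```text
[[257.1 136.8]
 [379.8 136.4]] [[273.9 202.1]
 [365.4 202.1]]
holes tool [[ 63.6 -44.4  75.6]
 [ 63.7  43.5  75.6]] world [[ 0.4422 -0.0865  0.024 ]
 [ 0.4299  0.0005  0.024 ]]
dots tool [[ 39.5 -21.7  -2.6]
 [ 39.5  22.4  -2.6]]
edge [[ 52.2 -30.3  75.6]
 [ 52.2  32.2  75.6]]
```

{"op": "carry_out", "data": {
  "rows": [0, 0, -0.02, 0.6, 0, 0, 0, 0, 0, 0, 0.5, 0, 0, 0, 0, 0, 0, 0.3, 0, 0, 0, 0, 0, 0, 0.2, 0, 0, 0, 0, 0, 0, 0.2, 0, 0, 0, 0, 0, 0, 0.15, 0, 0, 0, 0, 0, 0, 0.15, 0, 0, 0, 0, 0, 0, 0.1, 0, 0, 0, 0, 0, 0, 0.1, 0, 0, 0, 0, 0, 0, 0, 0, 0, 0]
}}

```text
clock: 10.45
tcp_pos: [0.4992, -0.0339, 0.0532]
eef_rot: [-0.069, 0.998, 0.0, -0.0]
contact_force: [-0.6, 0.3, -4.8]
gripper_width: 0.0595
grip_force: 30.0
```

{"op": "carry_out", "data": {
  "rows": [0, 0, 0, 0.05, 0, 0, 0, 0, 0, 0, 0, 0, 0, 0, 1, 0, 0, 0, 0, 0, 0, 1, 0, 0, 0, 0, 0, 0, 1, 0, 0, 0, 0, 0, 0, 1, 0, 0, 0, 0, 0, 0, 1, 0, 0, -0.1, 0, 0, 0, 1, 0, 0, -0.6, 0, 0, 0, 1, 0, 0, -1, 0, 0, 0, 1, 0, 0, -1, 0, 0, 0]
}}

```text
clock: 11.28
tcp_pos: [0.499, -0.0339, 0.1077]
eef_rot: [-0.069, 0.998, 0.0, -0.0]
contact_force: [0.3, 0.7, 0.3]
gripper_width: 0.0926
grip_force: 0.0
```

{"op": "carry_out", "data": {
  "rows": [1, 0, 0, -1, 0, 0, 0, 1, 0, 0, -1, 0, 0, 0, 1, -0.6, 0, -1, 0, 0, 0, 1, -1, 0, -0.5, 0, 0, 0, 1, -1, 0, 0, 0, 0, 0, 1, -1, 0, 0, 0, 0, 0, 1, -1, 0, 0, 0, 0, 0, 1, 0, 0, 0, 0, 0, 0, 1, 0, 0, 0, 0, 0, 0, 1, 0, 0, 0, 0, 0, 0]
}}

```text
clock: 12.12
tcp_pos: [0.59, -0.0212, 0.1769]
eef_rot: [-0.069, 0.998, -0.0, -0.0]
contact_force: [-0.5, -0.4, -0.1]
gripper_width: 0.093
grip_force: 0.0
```

```bash
python3 - <<'E'
from h import *
stt(); shot("wrist","w6"); a=cv2.imread("pics/w6.png")
cv2.imwrite("pics/v6.png",cv2.resize(a[40:270,210:430],None,fx=2.5,fy=2.5,interpolation=2))
E
```

```text
t 12.12 p [ 0.59   -0.0212  0.1769] q [-0.08 -0.04  1.71 -0.    1.48 -1.79] F [-0.5 -0.4 -0.1] w 0.093 g 0.0 R
 [[-0.99  -0.138 -0.   ]
 [-0.138  0.99  -0.   ]
 [ 0.     0.    -1.   ]]
```

View pics/v6.png

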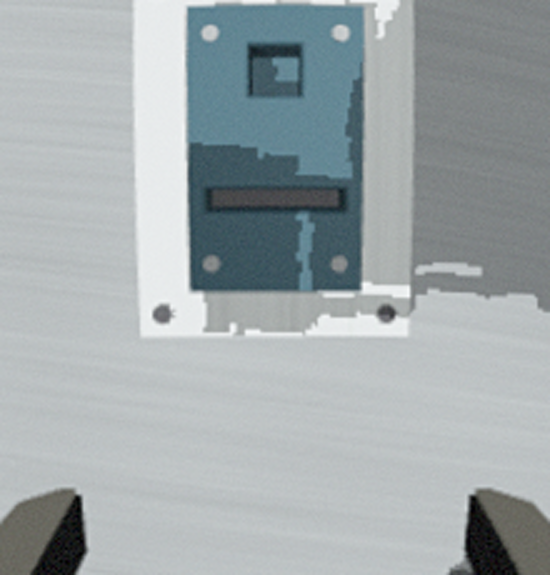

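The housing is seated squarely. In the view its dots are at (210,33), (341,33), (211,264) and (339,264), and the slot is centred at about (276,198). I'll measure the dots and slot on z = 0.055, and use the known grip centring to get the camera bias.

```bash
python3 - <<'E'
from det import *
st,im=load("w6"); g=cv2.cvtColor(im,cv2.COLOR_BGR2GRAY)
f=lambda c:(210+c[0]/2.5,40+c[1]/2.5)
D=[blob(g,f(c),6,False)[0] for c in [(210,33),(341,33),(211,264),(339,264)]]
Rt=R.from_quat(st["eef_rot"]); X=onz("wrist",D,.055,st); t=Rt.inv().apply(X-st["tcp_pos"])*1000
print(np.round(D,1).tolist(),"dots world",np.round(X,4),"tool",np.round(t,2))
v=(X[2]-X[0]+X[3]-X[1]); yaw=np.arctan2(v[1],v[0]); c=X.mean(0); print("centre",np.round(c,4),"yaw",np.degrees(yaw))
# bias: centre must be at tool y ~0 
# slot: dark pixels: outline
h=cv2.cvtColor(im,cv2.COLOR_BGR2HSV); x0,y0=f((190,180));x1,y1=f((360,218))
w=g[int(y0):int(y1)+1,int(x0):int(x1)+1]; print("sat/gray rows"); print(h[int(y0):int(y1)+1,320,1],g[int(y0):int(y1)+1,320]); print(g[119,int(x0):int(x1)+1], h[119,int(x0):int(x1)+1,1])
np.save("dots.npy",D)
a=yaw; s=c[:2]+.018*np.array([np.cos(a),np.sin(a)]); print("slot by dots",s, proj("wrist",[*s,.055],st))
# next: rack look-pose / grasp pose
E
```

```text
[[293.5, 52.6], [345.9, 52.6], [294.1, 145.0], [345.3, 145.1]] dots world [[ 0.4628 -0.0607  0.055 ]
 [ 0.4568 -0.0171  0.055 ]
 [ 0.5422 -0.0497  0.055 ]
 [ 0.5362 -0.006   0.055 ]] tool [[131.36 -21.55 121.92]
 [131.38  22.45 121.92]
 [ 51.22 -21.64 121.91]
 [ 51.12  22.51 121.91]]
centre [ 0.4995 -0.0334  0.055 ] yaw 7.902688901996096
sat/gray rows
[ 87  71  90  57  26  13  20  19   3  17  52 122 101  98  78  77] [82 89 67 63 72 76 73 76 76 72 52 36 58 69 90 81]
[ 71  73  79  79  75  68  56  44  47  68  73  71  77  73  75  71  77  67
  74  76  72  72  74  69  76  74  71  73  75  78  73  73  80  73  76  77
  74  74  74  78  68  79  73  71  76  74  78  75  76  71  77  75  77  79
  74  76  82  78  74  51  37  41  56  78  87  88  86  82 101] [ 90  99  89  88  98  98  82  78  73  25  29  11  10  17  10   4   7  18
  10   7  17  14  16  11  13  20  17  10   0  13  10   3   3  20  19  19
  20  17  28  13  31  15  17  14  20  10   0  13  19  14  23  10  13   9
  20  13  12  25  23  44 111  91 108  82  78  82  66  86  61]
slot by dots [ 0.51733817 -0.03089107] [[319.71809802 119.39760853]]
```

{"op": "carry_out", "data": {
  "rows": [1, 0, 1, 0, 0, 0, 0, 1, 0, 1, 0, 0, 0, 0, 1, 0, 1, 0, 0, 0, 0, 1, 0, 1, 0, 0, 0, 0, 1, 0, 1, 0, 0, 0, 0, 1, 0, 1, 0, 0, 0, 0, 1, 0, 0.5, 0, 0, 0, 0, 1, 0, 0, 0, 0, 0, 0, 1, 0, 0, 0, 0, 0, 0, 1, 0, 0, 0, 0, 0, 0]
}}

```text
clock: 13.0
tcp_pos: [0.5725, 0.1067, 0.1766]
eef_rot: [-0.069, 0.998, -0.0, 0.0]
contact_force: [-0.1, 0.2, 0.2]
gripper_width: 0.0929
grip_force: 0.0
```

```bash
python3 - <<'E'
from h import *
st=stt(); shot("wrist","w7"); a=cv2.imread("pics/w7.png"); b=cv2.imread("pics/w2.png")
q=proj("wrist",[.51,.252,.075],st)[0]; print(q)
x,y=int(q[0])-65,int(q[1])-50; x=min(x,510); print("crop",x,y)
A=cv2.resize(a[y:y+100,x:x+130],None,fx=6,fy=6,interpolation=2); cv2.imwrite("pics/v7.png",A)
E
```

```text
t 13.0 p [0.5725 0.1067 0.1766] q [ 0.14 -0.06  1.73 -0.    1.48 -1.57] F [-0.1  0.2  0.2] w 0.0929 g 0.0 R
 [[-0.991 -0.137  0.   ]
 [-0.137  0.991 -0.   ]
 [-0.    -0.    -1.   ]]
[489.89593179 163.42276309]
crop 424 113
```

View pics/v7.png

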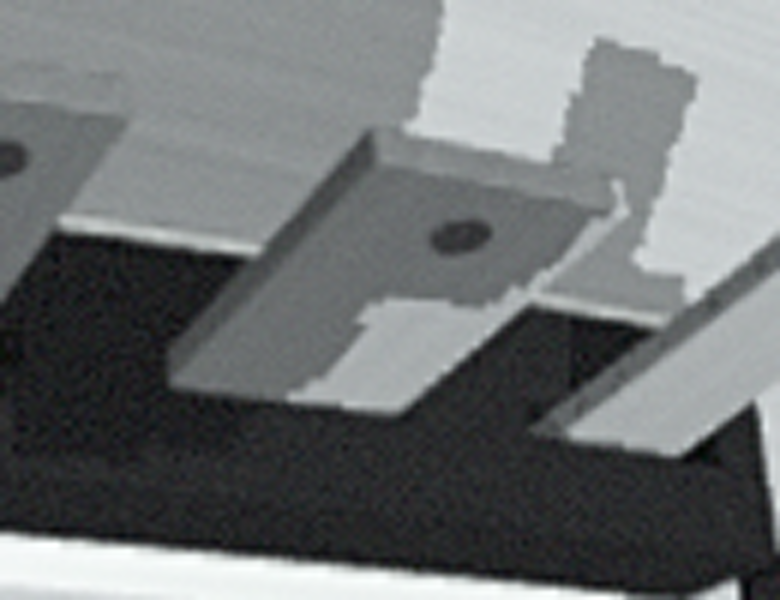

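This view shows the wide plate's upper face with corners at (378,165), (608,212), (405,413) and (205,385), and its hole at (461,236). I'll triangulate these with the same corners in w2.

```bash
python3 - <<'E'
from det import *
from scipy.optimize import least_squares
s2,i2=load("w2"); s7,i7=load("w7")
f2=lambda x,y:(220+x/3.6,100+y/3.6); f7=lambda x,y:(424+x/6,113+y/6)
h2=blob(cv2.cvtColor(i2,6),f2(362,101),7)[0]; h7=blob(cv2.cvtColor(i7,6),f7(461,236),7)[0]
print(h2,f2(362,101),h7,f7(461,236))
p2=np.array([f2(283,75),f2(443,66),f2(440,196),f2(297,204),f2(362,101)])
p7=np.array([f7(378,165),f7(608,212),f7(405,413),f7(205,385),f7(461,236)])
for k in range(5):
    (o1,d1),(o2,d2)=rays("wrist",p2[k],s2),rays("wrist",p7[k],s7)
    A=np.c_[d1[0],-d2[0]]; t=np.linalg.lstsq(A,o2-o1,rcond=None)[0]; a,b=o1+d1[0]*t[0],o2+d2[0]*t[1]; print(k,np.round((a+b)/2,4),np.round(np.linalg.norm(a-b)*1e3,1))
def pts(v):
    x,y,z,yaw,tl,L,hd=v; w=np.array([-np.sin(yaw),np.cos(yaw),0]); d=np.array([np.sin(tl)*np.cos(yaw),np.sin(tl)*np.sin(yaw),-np.cos(tl)]); T=np.array([x,y,z])
    return np.array([T-.023*w,T+.023*w,T+.023*w+L*d,T-.023*w+L*d,T+hd*d]),w,d
res=lambda v:np.r_[(proj("wrist",pts(v)[0],s2)-p2).ravel(),(proj("wrist",pts(v)[0],s7)-p7).ravel(),(v[4]-np.radians(37))/np.radians(2),(v[3]-np.radians(2.4))/np.radians(1),(v[5]-.066)/.002]
r=least_squares(res,[.489,.2536,.1,.04,.65,.066,.015]); v=r.x; print("top face-mid",np.round(v[:3],4),"yaw,tilt",np.degrees(v[3:5]),"L,hole",v[5:],"rms",np.sqrt(np.mean(r.fun**2))); print(np.round(r.fun,1))
_,w,d=pts(v); u=-np.cross(w,d); u*=np.sign(u[0]); c=v[:3]-.003*u; print("u",u,"top centre",c)
np.savez("plate.npz",c=c,w=w,d=d,u=u)
rt=rot(d,u); print(np.round(rt.as_matrix(),3))
g=c+.022*d; tcp=g-.003*d; print("grasp tcp",tcp); pre=tcp-.10*d; print("pre",pre); need(pre,rt)
E
```

```text
[320.28135153 127.57634828] (320.55555555555554, 128.05555555555554) [500.45122561 151.98249125] (500.8333333333333, 152.33333333333334)
0 [0.49   0.2319 0.0945] 0.8
1 [0.4881 0.2761 0.0913] 0.9
2 [0.5313 0.2786 0.045 ] 1.0
3 [0.5314 0.2327 0.0556] 1.5
4 [0.4976 0.2535 0.0865] 0.2
top face-mid [0.4892 0.2538 0.0944] yaw,tilt [ 2.88146585 41.82403396] L,hole [0.06385318 0.01262601] rms 1.2772594226253353
[-1.   0.8  1.   0.5  0.4 -0.8  0.7 -0.7  0.7 -0.3 -1.1 -0.4  2.7  0.1
  1.3  0.3 -3.9  0.1 -0.3 -0.   2.4  0.5 -1.1]
u [0.74425417 0.03746092 0.66684512] top centre [0.48693457 0.25372819 0.0924077 ]
[[-0.05   0.744  0.666]
 [ 0.999  0.037  0.034]
 [ 0.     0.667 -0.745]]
grasp tcp [0.4995886  0.25436511 0.07824897]
pre [0.4329884  0.25101289 0.1527686 ]
shift start-axes [5.93 8.11 1.19] final-axes [ 7.56 -5.72 -3.52] turn [-5.27 -5.75 15.05]
```

```bash
cat > pl.py <<'E'
from det import *
from scipy.optimize import least_squares
s2,i2=load("w2"); s7,i7=load("w7")
f2=lambda x,y:(220+x/3.6,100+y/3.6); f7=lambda x,y:(424+x/6,113+y/6)
p2=np.array([f2(283,75),f2(443,66),f2(440,196),f2(297,204),f2(362,101)])
p7=np.array([f7(378,165),f7(608,212),f7(405,413),f7(172,387),f7(461,236)])
def pts(v):
    x,y,z,yaw,tl,L,hd=v; w=np.array([-np.sin(yaw),np.cos(yaw),0]); d=np.array([np.sin(tl)*np.cos(yaw),np.sin(tl)*np.sin(yaw),-np.cos(tl)]); T=np.array([x,y,z])
    return np.array([T-.023*w,T+.023*w,T+.023*w+L*d,T-.023*w+L*d,T+hd*d]),w,d
res=lambda v:np.r_[(proj("wrist",pts(v)[0],s2)-p2).ravel(),(proj("wrist",pts(v)[0],s7)-p7).ravel(),(v[4]-np.radians(37))/np.radians(1),(v[3]-np.radians(2.4))/np.radians(1),(v[5]-.066)/.002]
r=least_squares(res,[.489,.2536,.1,.04,.65,.066,.015]); v=r.x; print("top face-mid",np.round(v[:3],4),"yaw,tilt",np.degrees(v[3:5]),"L,hole",v[5:],"rms",np.sqrt(np.mean(r.fun**2))); print(np.round(r.fun,1))
_,w,d=pts(v)
for tl in (v[4],np.radians(37.5)):
    d=np.array([np.sin(tl)*np.cos(v[3]),np.sin(tl)*np.sin(v[3]),-np.cos(tl)])
    u=-np.cross(w,d); u*=np.sign(u[0]); m=v[:3]+.02*pts(v)[2]-.003*u; rt=rot(d,u)
    tcp=m-.003*d; pre=tcp-.08*d; print("tilt",np.degrees(tl),"grasp tcp",tcp,"pre",pre); need(pre,rt); need(pre,rt,p0=robot.read_state()["tcp_pos"]+[0,0,.0])
E
python3 pl.py
```

```text
top face-mid [0.4895 0.2536 0.0947] yaw,tilt [ 2.85187867 39.50550749] L,hole [0.06739829 0.01260676] rms 1.0062562695190267
[-1.2  1.1  0.8  0.8 -0.  -0.8  0.7 -0.7  0.5 -0.3 -1.2 -0.   2.6  0.5
 -1.  -0.2 -0.4 -0.6 -0.4 -0.2  2.5  0.5  0.7]
tilt 39.5055074878357 grasp tcp [0.49798271 0.25404342 0.07971502] pre [0.44715355 0.25151132 0.14144009]
shift start-axes [5.22 8.04 1.75] final-axes [ 7.55 -5.67 -2.4 ] turn [-4.98 -5.44 15.14]
shift start-axes [5.22 8.04 1.75] final-axes [ 7.55 -5.67 -2.4 ] turn [-4.98 -5.44 15.14]
tilt 37.5 grasp tcp [0.49799949 0.25404425 0.07986256] pre [0.44935889 0.25162118 0.14333083]
shift start-axes [5.11 8.03 1.66] final-axes [ 7.55 -5.61 -2.21] turn [-4.73 -5.16 15.21]
shift start-axes [5.11 8.03 1.66] final-axes [ 7.55 -5.61 -2.21] turn [-4.73 -5.16 15.21]
```

{"op": "carry_out", "data": {
  "rows": [0.4, 0, 0, 0, -0.3, -0.33, 0.95, 0.4, 0, 0, 0, -0.3, -0.33, 0.95, 0.4, 0, 0, 0, -0.3, -0.33, 0.95, 0.4, 0, 0, 0, -0.3, -0.33, 0.95, 0.4, 0, 0, 0, -0.3, -0.33, 0.95, 0.4, 0, 0, 0, -0.3, -0.33, 0.95, 0.4, 0, 0, 0, -0.3, -0.33, 0.95, 0.4, 0, 0, 0, -0.3, -0.33, 0.95, 0.4, 0, 0, 0, -0.3, -0.33, 0.95, 0.4, 0, 0, 0, -0.3, -0.33, 0.95]
}}

```text
clock: 13.88
tcp_pos: [0.5726, 0.1063, 0.1765]
eef_rot: [0.416, 0.882, 0.161, 0.154]
contact_force: [-0.7, -0.9, 0.0]
gripper_width: 0.0381
grip_force: 0.0
```

{"op": "carry_out", "data": {
  "rows": [0.4, 0, 0, 0, -0.3, -0.33, 0.95, 0.4, 0, 0, 0, -0.3, -0.33, 0.95, 0.4, 0, 0, 0, -0.3, -0.33, 0.95, 0.4, 0, 0, 0, -0.3, -0.33, 0.95, 0.4, 0, 0, 0, -0.3, -0.33, 0.95, 0.4, 0, 0, 0, -0.3, -0.33, 0.95, 0.4, 0, 0, -1, 0, 0, 0, 0.4, 0, 0, -1, 0, 0, 0, 0.4, 0, -1, -1, 0, 0, 0, 0.4, 0, 0, 0, 0, 0, 0]
}}

```text
clock: 14.72
tcp_pos: [0.5178, 0.1043, 0.2134]
eef_rot: [0.652, 0.684, 0.237, 0.227]
contact_force: [-0.4, -0.3, 0.3]
gripper_width: 0.0371
grip_force: 0.0
```

```bash
cat >> pl.py <<'E'
print("----"); stt()
tl=np.radians(38.5); yw=np.radians(2.7); d=np.array([np.sin(tl)*np.cos(yw),np.sin(tl)*np.sin(yw),-np.cos(tl)]); u=np.array([np.cos(tl)*np.cos(yw),np.cos(tl)*np.sin(yw),np.sin(tl)])
G=np.array([.498,.254,.0798]); rt=rot(d,u); need(G-.08*d,rt); need(G,rt)
E
python3 pl.py | sed -n '/----/,$p'
```

```text
----
t 14.72 p [0.5178 0.1043 0.2134] q [ 0.2  -0.61  2.18 -0.12  0.91  0.2 ] F [-0.4 -0.3  0.3] w 0.0371 g 0.0 R
 [[-0.047  0.783  0.62 ]
 [ 0.999  0.038  0.028]
 [-0.002  0.621 -0.784]]
shift start-axes [ 7.53 -4.65  0.83] final-axes [ 7.53 -4.66  0.83] turn [-0.02  0.01  0.01]
shift start-axes [ 7.54 -4.64  4.83] final-axes [ 7.53 -4.66  4.83] turn [-0.02  0.01  0.01]
```

{"op": "carry_out", "data": {
  "rows": [0.4, 0.94, -0.58, 0, 0, 0, 0, 0.4, 0.94, -0.58, 0, 0, 0, 0, 0.4, 0.94, -0.58, 0, 0, 0, 0, 0.4, 0.94, -0.58, 0, 0, 0, 0, 0.4, 0.94, -0.58, 0, 0, 0, 0, 0.4, 0.94, -0.58, 0, 0, 0, 0, 0.4, 0.94, -0.58, 0, 0, 0, 0, 0.4, 0.94, -0.58, 0.4, 0, 0, 0, 0.4, 0, 0, 0.43, 0, 0, 0, 0.4, 0, 0, 0, 0, 0, 0]
}}

```text
clock: 15.55
tcp_pos: [0.4499, 0.2521, 0.1385]
eef_rot: [0.651, 0.685, 0.235, 0.226]
contact_force: [-0.1, 0.0, -0.3]
gripper_width: 0.037
grip_force: 0.0
```

```bash
python3 pl.py | sed -n '/----/,$p'; python3 - <<'E'
from h import *
st,im=shot("wrist","w8"); shot("side","s8"); b=cv2.imread("pics/s8.png"); a=im
q=proj("side",[.49,.25,.1])[0].astype(int); print(q)
cv2.imwrite("pics/v8.png",np.hstack([cv2.resize(a[150:400,200:440],(384,400)),cv2.resize(b[q[1]-65:q[1]+60,q[0]-62:q[0]+63],(400,400),interpolation=2)]))
E
```

```text
----
t 15.55 p [0.4499 0.2521 0.1385] q [ 0.65 -0.53  2.25 -0.47  0.9   0.8 ] F [-0.1  0.  -0.3] w 0.037 g 0.0 R
 [[-0.049  0.786  0.616]
 [ 0.999  0.041  0.028]
 [-0.004  0.617 -0.787]]
shift start-axes [-0.02  0.06 -0.2 ] final-axes [-0.02  0.06 -0.2 ] turn [-0.07  0.01  0.04]
shift start-axes [-0.01  0.08  3.8 ] final-axes [-0.02  0.06  3.8 ] turn [-0.07  0.01  0.04]
[360 269]
```

View pics/v8.png

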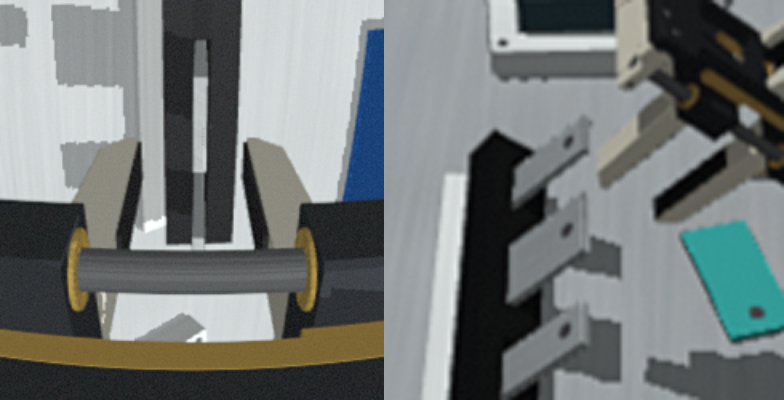

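View 10 is my last: the plates are seen edge-on between the open fingers, in columns 194–207 with the jaw mid-line at 192. The plates therefore look slightly to the tool's +y side. I'll measure the offset by pixel columns.

```bash
python3 - <<'E'
from h import *
st,im=load("w8"); g=cv2.cvtColor(im,6).astype(int); Rt=R.from_quat(st["eef_rot"])
for nm,tx in (("narrow_b",90),("wide",23)):
    for z in (66,80,100,120):
        X=st["tcp_pos"]+Rt.apply(np.array([tx,0,z])/1000); q=proj("wrist",X,st)[0]; r=int(round(q[1])); 
        if not 0<=r<400: continue
        X2=st["tcp_pos"]+Rt.apply(np.array([tx,1,z])/1000); k=proj("wrist",X2,st)[0][0]-q[0]
        print(nm,z,np.round(q,1),"px/mm",round(k,2),"cols310..335",g[r,310:336])
E
```

```text
narrow_b 66 [321.9  96.1] px/mm 1.5 cols310..335 [40 37 46 51 60 60 62 58 56 55 51 54 44 44 37 43 36 43 38 30 22 31 30 52
 53 59]
narrow_b 80 [321.8  96.7] px/mm 1.4 cols310..335 [47 37 43 41 38 58 53 53 52 45 54 58 89 97 98 96 92 91 92 85 61 20 31 52
 59 50]
narrow_b 100 [321.7  97.5] px/mm 1.29 cols310..335 [47 37 43 41 38 58 53 53 52 45 54 58 89 97 98 96 92 91 92 85 61 20 31 52
 59 50]
narrow_b 120 [321.5  98.1] px/mm 1.19 cols310..335 [ 47  44  43  46  44  43  37  48  40  47  52  95 152 174 170 165 165 165
 167 167 143  45  29  53  61  56]
wide 66 [321.9 192.2] px/mm 1.41 cols310..335 [ 35  43  44  34  46  42  41  38  33  38  44  96 110 107 106 108 111 107
 110 103  34  27  54  55  52  47]
wide 80 [321.8 187.1] px/mm 1.33 cols310..335 [ 39  40  39  37  44  39  40  45  34  37  47  90 109 106 105 111 110 115
  99  70  29  34  52  56  53  54]
wide 100 [321.6 180.7] px/mm 1.23 cols310..335 [ 46  41  28  39  42  44  41  32  37  37  38  65  98 112 109 111 107 113
 106  60  24  39  46  56  52  53]
wide 120 [321.5 175.2] px/mm 1.14 cols310..335 [ 45  33  36  42  38  41  37  36  40  37  30  43  72  92  94  87  98 101
  91  29  22  35  47  59  45  57]
```

{"op": "carry_out", "data": {
  "rows": [0.4, 0, 0.04, 0, -0.15, 0, 0, 0.4, 0, 0, 0.8, 0, 0, 0, 0.4, 0, 0, 0.9, 0, 0, 0, 0.4, 0, 0, 0.9, 0, 0, 0, 0.4, 0, 0, 0.8, 0, 0, 0, 0.4, 0, 0, 0.4, 0, 0, 0, 0.4, 0, 0, 0, 0, 0, 0, 0.2, 0, 0, 0, 0, 0, 0, 0.15, 0, 0, 0, 0, 0, 0, 0.15, 0, 0, 0, 0, 0, 0]
}}

```text
clock: 16.48
tcp_pos: [0.4985, 0.2545, 0.0832]
eef_rot: [0.65, 0.682, 0.242, 0.232]
contact_force: [0.2, -0.0, -0.3]
gripper_width: 0.0217
grip_force: 0.0
```

```bash
python3 - <<'E'
from h import *
st=stt(); 
st,im=shot("wrist","w9"); g=cv2.cvtColor(im,6).astype(int); Rt=R.from_quat(st["eef_rot"])
for z in (20,30,40):
        X=st["tcp_pos"]+Rt.apply(np.array([23,0,z])/1000); q=proj("wrist",X,st)[0]; r=int(round(q[1]))
        print(z,np.round(q,1),g[r,305:340] if r<400 else "")
E
```

```text
t 16.48 p [0.4985 0.2545 0.0832] q [ 0.59 -0.36  2.24 -0.52  0.72  0.84] F [ 0.2 -0.  -0.3] w 0.0217 g 0.0 R
 [[-0.048  0.774  0.631]
 [ 0.999  0.038  0.03 ]
 [-0.001  0.632 -0.775]]
20 [322.3 214.6] [ 41  43  39  45  39  44  38  39  46  95 107 112 106 108 112 106 110 117
 118  73  34  29  42  51  54  45  50  51  54  58  50  58  45  54  54]
30 [322.2 208.9] [ 50  40  44  33  40  44  42  36  27  78 100 110 112 107 107 109 110 122
 130  66  29  30  44  53  60  53  56  53  49  55  53  52  49  54  53]
40 [322.1 203.6] [ 40  45  42  33  34  34  38  41  30  77 104 105 108 107 105 109 111 128
 134  44  16  33  35  50  49  59  58  56  55  56  57  56  51  55  54]
```

{"op": "carry_out", "data": {
  "rows": [0.15, 0, -0.11, 0, 0, 0, 0, 0.15, 0, 0, 0, 0, 0, 0, 0.15, 0, 0, 0, 0, 0, 0, 0.15, 0, 0, 0, 0, 0, 0, 0.15, 0, 0, 0, 0, 0, 0, 0.15, 0, 0, 0, 0, 0, 0, 0.15, 0, 0, 0, 0, 0, 0, 0.15, 0, 0, 0, 0, 0, 0, 0.15, 0, 0, 0, 0, 0, 0, 0.15, 0, 0, 0, 0, 0, 0]
}}

```text
clock: 17.37
tcp_pos: [0.4967, 0.2543, 0.0806]
eef_rot: [0.65, 0.682, 0.242, 0.232]
contact_force: [-0.0, -0.7, -0.5]
gripper_width: 0.0141
grip_force: 0.0
```

```bash
python3 - <<'E'
from h import *
st=stt(); 
st,im=shot("wrist","w10"); g=cv2.cvtColor(im,6).astype(int); Rt=R.from_quat(st["eef_rot"])
for z in (20,40):
        X=st["tcp_pos"]+Rt.apply(np.array([23,0,z])/1000); q=proj("wrist",X,st)[0]; r=int(round(q[1]))
        print(z,np.round(q,1),g[r,305:340] if r<400 else "")
E
```

```text
t 17.37 p [0.4967 0.2543 0.0806] q [ 0.59 -0.36  2.25 -0.52  0.72  0.85] F [-0.  -0.7 -0.5] w 0.0141 g 0.0 R
 [[-0.048  0.775  0.63 ]
 [ 0.999  0.039  0.029]
 [-0.002  0.631 -0.776]]
20 [322.3 214.6] [ 44  35  39  42  47  46  41  43  36  38  38  47  35  42  84 106 110 107
 109 111 108 114 111 106  95  30  26  54  56  57  52  56  49  53  57]
40 [322.1 203.6] [ 46  45  45  40  35  34  35  43  41  39  45  43  32  46  76 106 106 111
 109 106 106 109 119 116  39  19  34  43  51  53  50  52  56  55  60]
```

{"op": "carry_out", "data": {
  "rows": [0.1, 0, 0.02, 0, 0, 0, 0, 0.05, 0, 0, 0, 0, 0, 0, 0, 0, 0, 0, 0, 0, 0, 0, 0, 0, 0, 0, 0, 0, 0, 0, 0, 0, 0, 0, 0, 0, 0, 0, 0, 0, 0, 0, 0, 0, 0, 0, 0, 0, 0, 0, 0, 0, 0, 0, 0, 0, 0, 0, 0, 0, 0, 0, 0, 0, 0, 0, 0, 0, 0, 0]
}}

```text
clock: 18.25
tcp_pos: [0.498, 0.2545, 0.0821]
eef_rot: [0.649, 0.682, 0.243, 0.232]
contact_force: [11.4, -0.8, 0.1]
gripper_width: 0.0061
grip_force: 30.0
```

```bash
python3 - <<'E'
from h import *
st=stt(); print(st["wrist_torque"])
E
```

```text
t 18.25 p [0.498  0.2545 0.0821] q [ 0.59 -0.36  2.24 -0.52  0.72  0.85] F [11.4 -0.8  0.1] w 0.0061 g 30.0 R
 [[-0.049  0.773  0.632]
 [ 0.999  0.039  0.03 ]
 [-0.001  0.633 -0.774]]
[-0.17457569 -1.544278   -0.25069623]
```

{"op": "carry_out", "data": {
  "rows": [0, 0, 0, -0.2, 0, 0, 0, 0, 0, 0, -0.3, 0, 0, 0, 0, 0, 0, -0.5, 0, 0, 0, 0, 0, 0, -0.5, 0, 0, 0, 0, 0, 0, -0.5, 0, 0, 0, 0, 0, 0, -0.8, 0, 0, 0, 0, 0, 0, -1, 0, 0, 0, 0, 0, 0, -1, 0, 0, 0, 0, 0, 0, -1, 0, 0, 0, 0, 0, 0, 0, 0, 0, 0]
}}

```text
clock: 19.08
tcp_pos: [0.4231, 0.2515, 0.1742]
eef_rot: [0.649, 0.682, 0.244, 0.231]
contact_force: [1.0, 0.8, -0.1]
gripper_width: 0.0056
grip_force: 30.0
```

```bash
python3 - <<'E'
from h import *
st=stt(); a=np.radians(7.9)
hx=np.array([np.cos(a),np.sin(a),0]); rt=rot([0,0,-1],hx); 
slot=np.array([.5174,-.0313,0])
need(slot+[0,0,.175],rt)
print(rt.as_matrix().round(3))
E
```

```text
t 19.08 p [0.4231 0.2515 0.1742] q [ 0.7  -0.63  2.26 -0.48  0.99  0.81] F [ 1.   0.8 -0.1] w 0.0056 g 30.0 R
 [[-0.049  0.773  0.632]
 [ 0.999  0.038  0.032]
 [ 0.001  0.633 -0.774]]
shift start-axes [-14.35   3.14   2.5 ] final-axes [-14.65   2.73  -0.04] turn [ 6.54  0.28 -0.81]
[[-0.137  0.991  0.   ]
 [ 0.991  0.137  0.   ]
 [ 0.     0.    -1.   ]]
```

{"op": "carry_out", "data": {
  "rows": [0, 0, 0, -0.5, 0.93, 0.04, -0.11, 0, 0, 0, -0.3, 0.93, 0.04, -0.11, 0, 0, 0, 0, 0.93, 0.04, -0.12, 0, 0, 0, 0, 0.93, 0.04, -0.12, 0, 0, 0, 0, 0.93, 0.04, -0.12, 0, 0, 0, 0, 0.93, 0.04, -0.12, 0, 0, 0, 0, 0.93, 0.04, -0.11, 0, -1, 0.1, 0, 0, 0, 0, 0, -1, 0.2, 0, 0, 0, 0, 0, -1, 0.2, 0, 0, 0, 0]
}}

```text
clock: 19.92
tcp_pos: [0.433, 0.1915, 0.1822]
eef_rot: [0.657, 0.754, -0.002, 0.001]
contact_force: [0.8, -0.0, -2.3]
gripper_width: 0.0058
grip_force: 30.0
```

{"op": "carry_out", "data": {
  "rows": [0, -1, 0.2, 0, 0, 0, 0, 0, -1, 0.2, 0, 0, 0, 0, 0, -1, 0.2, 0, 0, 0, 0, 0, -1, 0.2, 0, 0, 0, 0, 0, -1, 0.2, 0, 0, 0, 0, 0, -1, 0.2, 0, 0, 0, 0, 0, -1, 0.2, 0, 0, 0, 0, 0, -1, 0.2, 0, 0, 0, 0, 0, -1, 0.2, 0, 0, 0, 0, 0, -1, 0.2, 0, 0, 0, 0]
}}

```text
clock: 20.75
tcp_pos: [0.4996, -0.0017, 0.1831]
eef_rot: [0.657, 0.753, -0.001, 0.001]
contact_force: [0.4, 0.6, -1.8]
gripper_width: 0.006
grip_force: 30.0
```

```bash
cat > fin.py <<'E'
from h import *
import sys
a=np.radians(7.9); hx=np.array([np.cos(a),np.sin(a),0]); hy=np.array([-hx[1],hx[0],0]); rt=rot([0,0,-1],hx); slot=np.array([.5174,-.0313,0])
if __name__=="__main__":
    st=stt(); print(np.round(st["wrist_torque"],2)); need(slot+[0,0,float(sys.argv[1])],rt)
E
python3 fin.py .16
```

```text
t 20.75 p [ 0.4996 -0.0017  0.1831] q [-0.05 -0.25  1.89 -0.    1.51 -0.19] F [ 0.4  0.6 -1.8] w 0.006 g 30.0 R
 [[-0.135  0.991 -0.   ]
 [ 0.991  0.135 -0.002]
 [-0.002 -0.001 -1.   ]]
[-0.06  0.06  0.04]
shift start-axes [-1.59  0.68  1.16] final-axes [-1.59  0.68  1.16] turn [-0.01  0.02 -0.02]
```

{"op": "carry_out", "data": {
  "rows": [0, -0.8, 0.3, 0.3, 0, 0, 0, 0, -0.6, 0.3, 0.4, 0, 0, 0, 0, -0.19, 0.08, 0.3, 0, 0, 0, 0, 0, 0, 0.16, 0, 0, 0, 0, 0, 0, 0, 0, 0, 0, 0, 0, 0, 0, 0, 0, 0, 0, 0, 0, 0, 0, 0, 0, 0, 0, 0, 0, 0, 0, 0, 0, 0, 0, 0, 0, 0, 0, 0, 0, 0, 0, 0, 0, 0]
}}

```text
clock: 21.58
tcp_pos: [0.5171, -0.0298, 0.1615]
eef_rot: [0.657, 0.754, -0.001, 0.001]
contact_force: [-0.7, -0.4, -2.2]
gripper_width: 0.0059
grip_force: 30.0
```

```bash
python3 fin.py .16; python3 - <<'E'
from fin import *
st,im=shot("wrist","w11"); g=cv2.cvtColor(im,6).astype(int); h=cv2.cvtColor(im,40)
Rt=R.from_quat(st["eef_rot"]); z0=st["tcp_pos"][2]
P=lambda x,y,z:proj("wrist",st["tcp_pos"]+Rt.apply(np.array([x,y,z])/1000),st)[0].round(1)
print("slot end",P(24,0,(z0-.055)*1e3),"foot",P(23,0,73),"mid",P(23,0,50), "dots", P(22,-58,(z0-.055)*1e3),P(22,22,(z0-.055)*1e3))
print("gray rows 150..220 cols 300..344")
for r in range(150,226,3): print(r,g[r,300:345])
print("col 322 sat",h[150:226,322,1]); 
E
```

```text
t 21.58 p [ 0.5171 -0.0298  0.1615] q [-0.11 -0.2   1.88 -0.    1.46 -0.24] F [-0.7 -0.4 -2.2] w 0.0059 g 30.0 R
 [[-0.136  0.991  0.001]
 [ 0.991  0.136 -0.002]
 [-0.003  0.001 -1.   ]]
[-0.06  0.08 -0.01]
shift start-axes [-0.08  0.01  0.08] final-axes [-0.08  0.01  0.07] turn [ 0.01  0.02 -0.01]
slot end [321.8 178.2] foot [322.  190.2] mid [322.3 199.7] dots [253.1 180.9] [348.1 180.6]
gray rows 150..220 cols 300..344
150 [173 177 172 175 175 174 173 171 175 170 176 172 174 173 173 173 177 175
 170 172 169 170 171 175 172 172 177 175 174 173 173 176 174 176 176 171
 175 173 174 172 173 174 173 175 175]
153 [174 174 172 174 172 207 242 240 242 240 222 198 195 193 194 225 240 240
 239 240 240 240 240 240 241 242 200 171 168 171 172 175 170 173 172 175
 173 174 171 174 174 174 171 173 173]
156 [172 172 171 170 167 207 241 242 241 239 216 183 201 202 201 201 201 202
 201 202 234 240 240 239 241 242 200 171 167 173 172 174 170 172 170 169
 171 174 169 172 170 171 170 173 170]
159 [172 171 175 174 175 172 171 170 173 172 170 177 171 175 175 171 172 173
 173 170 170 170 171 173 171 171 
[... 3651 characters left out ...]
5]
222 [118 119 121 121 121 110  88  90  86  87  91  86  98 126 104  93  93  91
  91  94  90  96  93  92  91  72  71  95 119 122 123 121 122 120 123 118
 117 122 124 120 121 126 120 123 122]
225 [114 119 117 121 118 116 121 121 119 121 120 118 120 121 101  87  94  93
  92  91  88  88  91  94  88  67  69  95 117 123 120 120 119 124 123 120
 123 119 120 121 124 124 126 122 118]
col 322 sat [  4   9   5   5   3   4   5   4   9   6   7   9   7  13  34  90 103 130
  87 104  82 114 106  91  85 109 119 104 103  49  18   7  18   9  12  12
  14  14  21  10   5  10  17  16   3  20   6  14   8  14   8  11  16   5
   8   5   8  13   8  11   8   6  16  17  16  11  16   5  13  16  19  14
  16   5   9  16]
```

```bash
python3 - <<'E'
from fin import *
st,im=load("w11"); g=cv2.cvtColor(im,6).astype(float)
Rt=R.from_quat(st["eef_rot"]); z0=st["tcp_pos"][2]; S=(z0-.055)*1e3
P=lambda x,y,z:proj("wrist",st["tcp_pos"]+Rt.apply(np.array([x,y,z])/1000),st)[0].round(2)
for x in (22,23,24,25): print(x,"slot row",P(x,0,S)[1],"foot rows z=68,71,74",[P(x,0,z)[1] for z in (68,71,74)])
print("plate-foot rows gray cols 318-323:",{r:int(g[r,319:323].mean()) for r in range(176,200)})
print("sat", {r:int(cv2.cvtColor(im,40)[r,319:324,1].mean()) for r in range(174,184)})
# side camera: project plate & slot to see whether measurable
E
```

```text
22 slot row 180.55 foot rows z=68,71,74 [np.float64(193.48), np.float64(192.32), np.float64(191.18)]
23 slot row 179.38 foot rows z=68,71,74 [np.float64(192.13), np.float64(190.98), np.float64(189.87)]
24 slot row 178.21 foot rows z=68,71,74 [np.float64(190.78), np.float64(189.65), np.float64(188.55)]
25 slot row 177.04 foot rows z=68,71,74 [np.float64(189.42), np.float64(188.31), np.float64(187.22)]
plate-foot rows gray cols 318-323: {176: 73, 177: 74, 178: 68, 179: 83, 180: 106, 181: 114, 182: 115, 183: 115, 184: 115, 185: 112, 186: 115, 187: 111, 188: 114, 189: 114, 190: 116, 191: 114, 192: 103, 193: 91, 194: 89, 195: 88, 196: 91, 197: 86, 198: 90, 199: 90}
sat {174: 93, 175: 99, 176: 100, 177: 98, 178: 102, 179: 53, 180: 16, 181: 8, 182: 13, 183: 12}
```

{"op": "carry_out", "data": {
  "rows": [0, 0, 0.09, 0.3, 0, 0, 0, 0, 0, 0, 0.4, 0, 0, 0, 0, 0, 0, 0.4, 0, 0, 0, 0, 0, 0, 0.2, 0, 0, 0, 0, 0, 0, 0.1, 0, 0, 0, 0, 0, 0, 0, 0, 0, 0, 0, 0, 0, 0, 0, 0, 0, 0, 0, 0, 0, 0, 0, 0, 0, 0, 0, 0, 0, 0, 0, 0, 0, 0, 0, 0, 0, 0]
}}

```text
clock: 22.47
tcp_pos: [0.519, -0.0299, 0.1335]
eef_rot: [0.657, 0.754, -0.001, 0.001]
contact_force: [-0.5, -0.4, -1.9]
gripper_width: 0.0056
grip_force: 30.0
```

```bash
cat > look.py <<'E'
from fin import *
import sys
st=stt(); st,im=shot("wrist",sys.argv[1]); g=cv2.cvtColor(im,6).astype(int); h=cv2.cvtColor(im,40)
Rt=R.from_quat(st["eef_rot"]); z0=st["tcp_pos"][2]; S=(z0-.055)*1e3
P=lambda x,y,z:proj("wrist",st["tcp_pos"]+Rt.apply(np.array([x,y,z])/1000),st)[0].round(1)
print("slot end px x=23,24",P(23,0,S),P(24,0,S),"foot x=22,23",[P(x,0,71.5) for x in (22,23)],"px/mm",P(24,1,S)-P(24,0,S))
r0=int(P(24,0,S)[1])-8
for r in range(r0,r0+24): print(r,"g",g[r,308:336],"s",int(h[r,319:324,1].mean()))
E
python3 look.py w12
```

```text
t 22.47 p [ 0.519  -0.0299  0.1335] q [-0.11 -0.18  1.9  -0.    1.41 -0.24] F [-0.5 -0.4 -1.9] w 0.0056 g 30.0 R
 [[-0.136  0.991  0.001]
 [ 0.991  0.136 -0.003]
 [-0.003  0.001 -1.   ]]
slot end px x=23,24 [322.  188.2] [322.  186.9] foot x=22,23 [array([322.1, 192.1]), array([322.1, 190.8])] px/mm [1.3 0. ]
178 g [49 53 39 39 45 50 53 49 47 43 48 46 52 38 49 47 50 53 47 49 44 50 46 45
 54 52 41 53] s 107
179 g [49 56 43 53 49 51 50 51 47 51 45 51 45 45 51 43 51 49 39 46 50 49 46 45
 47 43 51 50] s 111
180 g [68 69 64 75 70 62 72 66 68 63 68 66 68 70 71 69 72 68 68 65 66 66 68 68
 65 64 75 67] s 94
181 g [79 76 79 76 72 82 74 76 75 76 78 75 79 77 71 77 76 77 79 80 77 77 76 72
 75 74 74 76] s 94
182 g [80 78 79 74 79 83 71 77 74 76 74 71 74 78 75 76 74 74 76 70 77 75 83 77
 71 74 82 76] s 98
183 g [76 69 71 76 78 73 78 75 78 74 77 77 77 75 77 75 76 72 78 78 75 76 72 72
 75 74 76 74] s 93
184 g [77 80 76 74 76 73 68 77 78 74 71 67 73 72 73 70 76 76 76 74 82 75 67 77
 74 76 70 75] s 103
185 g [72 76 73 66 77 74 82 70 72 70 75 77 74 75 75 75 79 72 74 77 73 77 74 76
 71 78 76 69] s 92
18
[... 1089 characters left out ...]
 73 68 75] s 15
195 g [68 73 74 75 71 75 56 63 86 94 93 90 92 96 95 94 55 53 64 74 72 72 72 72
 77 76 77 75] s 14
196 g [71 76 74 75 72 70 58 62 81 88 95 90 94 94 93 88 61 51 63 71 75 74 77 74
 76 78 70 76] s 13
197 g [69 76 76 74 71 69 56 63 83 92 91 93 89 91 89 85 53 65 67 75 77 72 76 65
 72 72 73 74] s 12
198 g [75 75 78 73 74 67 62 63 81 94 93 85 92 90 88 82 56 61 63 76 74 76 80 74
 72 76 68 76] s 12
199 g [70 69 71 81 72 77 56 61 79 95 89 97 93 92 98 89 67 61 69 80 76 74 73 73
 75 75 73 74] s 10
200 g [75 78 72 73 75 73 64 65 79 91 93 90 88 93 94 94 74 63 67 71 71 73 77 73
 72 74 71 74] s 8
201 g [78 76 75 72 69 71 57 66 83 91 82 92 87 91 90 93 73 61 66 65 71 73 75 79
 73 76 71 77] s 12
```

{"op": "carry_out", "data": {
  "rows": [0, 0.01, 0, 0.1, 0, 0, 0, 0, 0, 0, 0.1, 0, 0, 0, 0, 0, 0, 0.05, 0, 0, 0, 0, 0, 0, 0.05, 0, 0, 0, 0, 0, 0, 0.05, 0, 0, 0, 0, 0, 0, 0.05, 0, 0, 0, 0, 0, 0, 0, 0, 0, 0, 0, 0, 0, 0, 0, 0, 0, 0, 0, 0, 0, 0, 0, 0, 0, 0, 0, 0, 0, 0, 0]
}}

```text
clock: 23.35
tcp_pos: [0.5189, -0.0297, 0.1253]
eef_rot: [0.657, 0.754, -0.001, 0.001]
contact_force: [0.2, 0.8, -1.8]
gripper_width: 0.0057
grip_force: 30.0
```

```bash
python3 look.py w13 | cut -c1-150
```

```text
t 23.35 p [ 0.5189 -0.0297  0.1253] q [-0.1  -0.17  1.91 -0.    1.4  -0.24] F [ 0.2  0.8 -1.8] w 0.0057 g 30.0 R
 [[-0.136  0.991  0.001]
 [ 0.991  0.136 -0.002]
 [-0.003  0.    -1.   ]]
slot end px x=23,24 [322.1 191.3] [322.1 189.9] foot x=22,23 [array([322.1, 192.1]), array([322.1, 190.8])] px/mm [1.4 0. ]
181 g [40 45 45 54 49 47 55 43 45 52 49 43 44 52 45 52 50 54 45 44 49 52 49 48
 50 52 48 51] s 114
182 g [59 54 57 51 53 53 48 57 51 53 58 57 53 53 51 55 54 51 48 53 52 44 57 49
 52 46 48 50] s 96
183 g [65 59 61 59 64 66 64 67 63 63 62 64 63 70 61 69 63 71 65 68 66 65 68 62
 61 65 68 63] s 94
184 g [68 70 80 76 69 78 77 72 74 73 75 78 77 79 77 73 75 72 77 78 76 70 74 78
 76 79 75 73] s 90
185 g [76 77 77 70 75 78 76 77 72 78 76 78 78 75 72 76 78 77 73 78 74 72 78 75
 75 76 75 78] s 97
186 g [72 72 69 75 75 80 75 72 78 76 74 73 73 76 78 78 74 78 78 66 71 76 73 78
 75 76 74 75] s 93
187 g [74 75 76 76 76 73 73 73 76 80 79 68 76 73 70 75 80 74 78 78 77 72 75 73
 73 72 72 75] s 101
188 g [72 72 74 75 73 73 72 75 77 67 75 72 75 76 75 75 75 70 78 72 74 71 75 77
 74 73 77 75] s 99
189
[... 1088 characters left out ...]
 85  90  87  89  92  91  90  91  59  52
  95 121 130 127 124  91  99 109 109 110] s 13
199 g [ 68  74  75  75  76  74  51  64  84  92  92  92  94  96  93  87  73  59
  87 107 118 120 119  87  78  76  75  71] s 10
200 g [71 71 76 70 73 69 60 69 84 95 93 95 90 88 91 89 74 56 61 72 77 77 81 77
 70 73 68 74] s 9
201 g [76 79 73 77 78 70 64 64 82 92 92 96 90 93 95 93 72 55 61 71 70 67 73 73
 67 74 72 73] s 9
202 g [70 74 73 72 76 75 53 70 84 96 92 94 88 91 95 86 75 55 61 76 70 73 70 73
 81 74 77 73] s 11
203 g [66 78 82 75 73 76 58 73 86 92 94 91 93 95 90 90 81 58 63 72 76 73 75 71
 74 72 73 70] s 13
204 g [73 76 75 77 73 76 59 66 85 92 92 96 93 96 92 91 75 56 58 71 76 74 79 69
 70 78 75 75] s 11
```

{"op": "carry_out", "data": {
  "rows": [0, 0, 0, 0.05, 0, 0, 0, 0, 0, 0, 0.05, 0, 0, 0, 0, 0, 0, 0.05, 0, 0, 0, 0, 0, 0, 0.05, 0, 0, 0, 0, 0, 0, 0.05, 0, 0, 0, 0, 0, 0, 0.05, 0, 0, 0, 0, 0, 0, 0, 0, 0, 0, 0, 0, 0, 0, 0, 0, 0, 0, 0, 0, 0, 0, 0, 0, 0, 0, 0, 0, 0, 0, 0]
}}

```text
clock: 24.23
tcp_pos: [0.5189, -0.0297, 0.1193]
eef_rot: [0.657, 0.754, -0.001, 0.001]
contact_force: [-0.8, -0.0, -1.4]
gripper_width: 0.0059
grip_force: 30.0
```

{"op": "carry_out", "data": {
  "rows": [0, 0, 0, 0.05, 0, 0, 0, 0, 0, 0, 0.05, 0, 0, 0, 0, 0, 0, 0.05, 0, 0, 0, 0, 0, 0, 0.05, 0, 0, 0, 0, 0, 0, 0.05, 0, 0, 0, 0, 0, 0, 0.05, 0, 0, 0, 0, 0, 0, 0.05, 0, 0, 0, 0, 0, 0, 0, 0, 0, 0, 0, 0, 0, 0, 0, 0, 0, 0, 0, 0, 0, 0, 0, 0]
}}

```text
clock: 25.07
tcp_pos: [0.5189, -0.0297, 0.1125]
eef_rot: [0.657, 0.754, -0.001, 0.001]
contact_force: [-2.9, 0.6, 5.6]
gripper_width: 0.0058
grip_force: 30.0
```

{"op": "carry_out", "data": {
  "rows": [0, 0, 0, 0.05, 0, 0, 0, 0, 0, 0, 0.05, 0, 0, 0, 0, 0, 0, 0.05, 0, 0, 0, 0, 0, 0, 0.05, 0, 0, 0, 0, 0, 0, 0.05, 0, 0, 0, 0, 0, 0, 0.05, 0, 0, 0, 0, 0, 0, 0, 0, 0, 0, 0, 0, 0, 0, 0, 0, 0, 0, 0, 0, 0, 0, 0, 0, 0, 0, 0, 0, 0, 0, 0]
}}

```text
clock: 25.9
tcp_pos: [0.5189, -0.0297, 0.1063]
eef_rot: [0.657, 0.754, -0.001, 0.001]
contact_force: [-2.5, 0.1, 5.0]
gripper_width: 0.0055
grip_force: 30.0
```

{"op": "carry_out", "data": {
  "rows": [0, 0, 0, 0.03, 0, 0, 0, 0, 0, 0, 0.03, 0, 0, 0, 0, 0, 0, 0.03, 0, 0, 0, 0, 0, 0, 0.03, 0, 0, 0, 0, 0, 0, 0, 0, 0, 0, 0, 0, 0, 0, 0, 0, 0, 0, 0, 0, 0, 0, 0, 0, 0, 0, 0, 0, 0, 0, 0, 0, 0, 0, 0, 0, 0, 0, 0, 0, 0, 0, 0, 0, 0]
}}

```text
clock: 26.73
tcp_pos: [0.519, -0.0298, 0.1049]
eef_rot: [0.657, 0.754, -0.001, 0.001]
contact_force: [-5.5, 1.0, 15.3]
gripper_width: 0.006
grip_force: 30.0
```

{"op": "carry_out", "data": {
  "rows": [0, 0, 0, 0.03, 0, 0, 0, 0, 0, 0, 0.03, 0, 0, 0, 0, 0, 0, 0, 0, 0, 0, 0, 0, 0, 0, 0, 0, 0, 0, 0, 0, 0, 0, 0, 0, 0, 0, 0, 0, 0, 0, 0, 0, 0, 0, 0, 0, 0, 0, 0, 0, 0, 0, 0, 0, 0, 0, 0, 0, 0, 0, 0, 0, 0, 0, 0, 0, 0, 0, 0]
}}

```text
clock: 27.57
tcp_pos: [0.5192, -0.0298, 0.1047]
eef_rot: [0.657, 0.754, -0.0, 0.002]
contact_force: [-10.1, -0.1, 26.5]
gripper_width: 0.0061
grip_force: 30.1
```

```bash
python3 - <<'E'
from h import *
st=stt(); print(np.round(st["wrist_torque"],2))
st,im=shot("side","s14"); 
# plate top in side view: bright steel above housing; hypothesised top corners when home: z=.122
a=np.radians(7.9); hx=np.array([np.cos(a),np.sin(a),0]); hy=np.array([-hx[1],hx[0],0]); c=np.array([.5174,-.0313,0])
print(proj("side",[c+.023*hy+[0,0,.122],c-.023*hy+[0,0,.122],c+.023*hy+[0,0,.055]]).round(1))
E
```

```text
t 27.57 p [ 0.5192 -0.0298  0.1047] q [-0.11 -0.16  1.93 -0.    1.36 -0.24] F [-10.1  -0.1  26.5] w 0.0061 g 30.1 R
 [[-0.136  0.991  0.002]
 [ 0.991  0.136 -0.003]
 [-0.003  0.002 -1.   ]]
[ 0.11  2.55 -0.05]
[[355.7 178.7]
 [354.2 167. ]
 [354.5 200.9]]
```

{"op": "carry_out", "data": {
  "rows": [0, 0, 0, -0.05, 0, 0, 0, 0, 0, 0, -0.02, 0, 0, 0, 0, 0, 0, 0, 0, 0, 0, 0.3, 0, 0, 0, 0, 0, 0, 0.4, 0, 0, 0, 0, 0, 0, 0.4, 0, 0, 0, 0, 0, 0, 0.4, 0, 0, 0, 0, 0, 0, 0.4, 0, 0, 0, 0, 0, 0, 0.4, 0, 0, -0.2, 0, 0, 0, 0.4, 0, 0, -0.8, 0, 0, 0]
}}

```text
clock: 28.45
tcp_pos: [0.5178, -0.0296, 0.1221]
eef_rot: [0.657, 0.754, -0.002, -0.0]
contact_force: [-0.9, 0.0, 0.0]
gripper_width: 0.0372
grip_force: 0.0
```

{"op": "carry_out", "data": {
  "rows": [0.4, 0, 0, -1, 0, 0, 0, 0.4, 0, 0, -1, 0, 0, 0, 0.4, 0, 0, -1, 0, 0, 0, 0.4, 0, 0, -1, 0, 0, 0, 0.4, -1, 0, -0.5, 0, 0, 0, 0.4, -1, 0, 0, 0, 0, 0, 0.4, -1, 0, 0, 0, 0, 0, 0.4, -1, 0, 0, 0, 0, 0, 0.4, 0, 0, 0, 0, 0, 0, 0.4, 0, 0, 0, 0, 0, 0]
}}

```text
clock: 29.28
tcp_pos: [0.5296, -0.1093, 0.2143]
eef_rot: [0.658, 0.753, -0.001, 0.001]
contact_force: [0.4, 0.1, 0.6]
gripper_width: 0.0371
grip_force: 0.0
```

```bash
python3 - <<'E'
from fin import *
stt()
sw,iw=shot("wrist","w15"); _,isd=shot("side","s15"); _,it=shot("top","t15")
Rt=R.from_quat(sw["eef_rot"])
c=np.array([.5174,-.0308,0])
# steel mask in wrist view near predicted plate top; top-face centre by bright/low-sat contour
h=cv2.cvtColor(iw,40); g=cv2.cvtColor(iw,6)
for z in (.122,.132): print("pred top corners wrist",z,proj("wrist",[c+sx*.003*hx+sy*.023*hy+[0,0,z] for sx in(-1,1) for sy in(-1,1)],sw).round(1).tolist())
q=proj("wrist",[c+[0,0,.122]],sw)[0].astype(int); print(q)
r,cc=q[1],q[0]
print("row profile g",g[r,cc-20:cc+21],"s",h[r,cc-20:cc+21,1])
print("col profile g",g[r-45:r+46:2,cc],"s",h[r-45:r+46:2,cc,1])
q=proj("side",[c+.023*hy+[0,0,.122],c-.023*hy+[0,0,.122],c+.023*hy+[0,0,.055]]).round(1); print("side",q.tolist())
gs=cv2.cvtColor(isd,6); hs=cv2.cvtColor(isd,40); x=int(q[0][0])
print("side col",x,{rr:(int(gs[rr,x]),int(hs[rr,x,1])) for rr in range(150,212,2)})
print("side rows 172,190",gs[172,335:375],gs[190,335:375])
E
```

```text
t 29.28 p [ 0.5296 -0.1093  0.2143] q [-0.25 -0.17  1.77 -0.    1.55 -0.38] F [0.4 0.1 0.6] w 0.0371 g 0.0 R
 [[-0.135  0.991  0.   ]
 [ 0.991  0.135 -0.002]
 [-0.002  0.    -1.   ]]
pred top corners wrist 0.122 [[316.0, 141.1], [315.7, 81.0], [323.9, 141.1], [323.8, 80.9]]
pred top corners wrist 0.132 [[315.9, 142.7], [315.6, 79.9], [324.1, 142.7], [324.0, 79.9]]
[319 111]
row profile g [ 79  82  79  85  81  78  79  79  90  82  81  85  82  84  82  85  67 102
 138 136 140 134 133 140 128  70  76  79  85  79  84  82  79  80  83  80
  83  82  84  83  85] s [ 89  73  90  83  88  85  92  89  78  86  90  81  89  78  80  84  83  15
   9  15   7  13  13  12  14  60  82 100  71  88  86  93  81  88  90  86
  91  87  89  88  81]
col profile g [234 235 233 234 214 179 176 126 159 201 200 197 204 200 201 197 196 197
 197 200 137 138 135 135 134 132 131 134 135 133 138 137 136 129 131 129
 130 131 160 219 237 233 234 234 233 234] s [ 4  4  4  3  7  7  7 73 20  9  6  8  6  6  8  5  6  6  9 11 16 14  7 15
 15 13 10 13  9  9 14  9 11 14 12 14 10  8  8  5  3  4  4  3  4  3]
side [[355.7, 178.8], [354
[... 170 characters left out ...]
166: (148, 13), 168: (137, 13), 170: (116, 13), 172: (99, 13), 174: (127, 14), 176: (154, 13), 178: (166, 12), 180: (67, 15), 182: (66, 11), 184: (65, 15), 186: (83, 15), 188: (57, 26), 190: (58, 29), 192: (51, 37), 194: (46, 41), 196: (47, 45), 198: (43, 38), 200: (44, 48), 202: (36, 79), 204: (24, 115), 206: (26, 108), 208: (27, 113), 210: (25, 120)}
side rows 172,190 [146 147 145 147 148 144 143 143 146 147 147 145 143 142 144 146 146  83
  57  70  99 137 147 146 144 144 145 146 147 147 147 145 144 144 144 145
 144 145 147 148] [140 142 142 142  98  44  25  39  56  49  34  30  29  28  30  29  30  34
  66  69  58  39  28  31  30  31  29  28  29  30  30  30  30  30  30  31
  30  31  30  32]
```

```bash
python3 -c "
from plant import robot
print(robot.job_done())"
```

```text
the job is handed in; nothing more can be done
None
```

The housing is seated in the nest and the wide plate stands fully home in its slot, pressed to a hard stop at about 26 N; everything is released and I handed the job in at about 29 s.

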